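# Feed the colour-marked test discs through the gate into the slot

## Task

Push the three loose test discs across the feed tray and through its narrow gate so that they drop into the sunken slot behind it: red first, then yellow, then blue, with only one disc in the gate at a time. Slide them with the fingertips, never lifting one off the deck, and leave the brass weight, the tin and the brush where they are.

Things in the scene. Friction and masses are not known exactly. Their poses are not given: they have to be found in the camera images.
- tray: fixed feed tray, flat white deck 60 mm above the work surface. Origin on the work surface below the middle of the gate's entrance; x = feed direction (level), z up. In its frame (mm) the deck spans x -204 to 40, y -130 to 130, ringed by walls 6 mm thick; all walls on the deck stand 12 mm above it. The deck ends in a sharp edge at x = 40; a disc whose centre is pushed past it falls into the slot
- gate (a point): middle of the gate's entrance, at deck height; axes as the tray's. The gate is a straight lane 40 mm long (tray x 0 to 40) and 46 mm wide (y -23 to 23) between blue cheeks. Two blue funnel walls, 6 mm thick, lead to it, from tray (-50, 85) to (0, 27) and (-50, -85) to (0, -27) mm. Outside the funnel, either side of the gate, the deck forms a ledge
- slot (a point): middle of the floor of the blue sunken slot, 95 mm along tray x from the gate's entrance; axes as the tray's. The slot is open on top, inside tray x 40 to 150, y -36 to 36 mm; its floor is 6 mm above the work surface (54 mm below the deck), its side and end walls are 72 mm high
- red_disc: loose flat steel test disc, 32 mm in diameter and 10 mm thick, about 60 g, its top marked with a red spot 27 mm wide; origin at its centre, half-way up (5 mm above the deck it lies on at the start)
- yellow_disc: loose flat steel test disc, 32 mm in diameter and 10 mm thick, about 60 g, its top marked with a yellow spot 27 mm wide; origin at its centre, half-way up (5 mm above the deck it lies on at the start)
- blue_disc: loose flat steel test disc, 32 mm in diameter and 10 mm thick, about 60 g, its top marked with a blue spot 27 mm wide; origin at its centre, half-way up (5 mm above the deck it lies on at the start)
- weight: bystander: loose upright brass weight, 24 mm in diameter, 45 mm tall, standing on the tray's deck on a ledge beside the gate, outside the funnel; origin at the centre of its underside
- tin: bystander: loose closed steel tin, 70 mm in diameter, 75 mm tall, standing on the work surface beside the slot; origin at the centre of its underside
- brush: bystander: loose flat brush with a wooden handle and grey bristles, 170 mm long, lying on the work surface on the other side of the slot; origin at the middle of its underside, long axis x
There are look-alikes about, which are no part of the job. What is shaped like the red_disc but pink or purple is not meant.

How it is judged:
On the way, in this order (a step that is already met when the one before it is completed fails the run):
1. the red disc has dropped into the slot (x of red_disc in the frame of tray between 0.04 and 0.15 m and y of red_disc in the frame of tray between -0.036 and 0.036 m and z of red_disc in the frame of tray below 0.05 m), for 0.1 s.
2. the yellow disc has dropped into the slot (x of yellow_disc in the frame of tray between 0.04 and 0.15 m and y of yellow_disc in the frame of tray between -0.036 and 0.036 m and z of yellow_disc in the frame of tray below 0.05 m), for 0.1 s.
3. the blue disc has dropped into the slot (x of blue_disc in the frame of tray between 0.04 and 0.15 m and y of blue_disc in the frame of tray between -0.036 and 0.036 m and z of blue_disc in the frame of tray below 0.05 m), for 0.1 s.
At the end, for the whole second after the job is handed in: All three discs lie at rest (under 20 mm/s) in the slot: each centre inside the slot's outline and at least 10 mm below the deck (all of step 1 and all of step 2 and all of step 3 and linear speed of each of red_disc, yellow_disc, blue_disc below 0.02 m/s); the robot touches nothing.
It fails at once if a disc is lifted (its centre rises more than 6 mm above where it lies on the deck) (z of any of red_disc, yellow_disc, blue_disc in the frame of tray above 0.071 m).
It fails at once if two discs are in the gate together (both centres past its entrance and not yet fallen) ((x of red_disc in the frame of tray between 0 and 0.055 m and y of red_disc in the frame of tray between -0.03 and 0.03 m and z of each of red_disc, yellow_disc in the frame of tray above 0.055 m and x of yellow_disc in the frame of tray between 0 and 0.055 m and y of yellow_disc in the frame of tray between -0.03 and 0.03 m) or (x of red_disc in the frame of tray between 0 and 0.055 m and y of red_disc in the frame of tray between -0.03 and 0.03 m and z of each of red_disc, blue_disc in the frame of tray above 0.055 m and x of blue_disc in the frame of tray between 0 and 0.055 m and y of blue_disc in the frame of tray between -0.03 and 0.03 m) or (x of yellow_disc in the frame of tray between 0 and 0.055 m and y of yellow_disc in the frame of tray between -0.03 and 0.03 m and z of each of yellow_disc, blue_disc in the frame of tray above 0.055 m and x of blue_disc in the frame of tray between 0 and 0.055 m and y of blue_disc in the frame of tray between -0.03 and 0.03 m)).
It fails at once if the weight, the tin or the brush is moved more than 12 mm (distance of any of weight, tin, brush from where it was at the start of the episode above 0.012 m).
It also fails if it takes over 72 s, if anything falls off the work surface, if the arm or the gripper's body presses on something with over 40 N, if the wrist force passes 120 N, or if a joint passes its speed limit or range.

## Robot

A 6-joint arm with a two-finger parallel gripper is mounted at the origin on the work surface. World frame = base frame: x ahead of the robot, y to its left, z up, the work surface at z = 0. Lengths are in m, angles in rad, forces in N, time in s.
With the tool pointing down it reaches from about 0.35 to 0.925 m from the base axis. Payload 6.4 kg.
Tool frame: the origin (TCP) lies on the centre line of the jaws, within the pads' length; the fingertips stand 25 mm ahead of it and the grasp point (between the pads) lies 6 mm ahead of it; z points along the fingers, y is the direction in which the jaws open and shut (so a half turn about z gives the same grasp; the last joint's range is limited). The gripper opens to 94 mm and grips with 3 to 60 N. Pads are 16 mm wide; open, the fingers measure 119 mm over their backs; the gripper's body (75 mm by 177 mm) begins 78 mm behind the grasp point.
Start: joints at [-1.505, 0.245, 1.558, -0, 1.339, -0.174], TCP at [0.154, -0.631, 0.23] pointing down, gripper open.
Joint ranges: [-3.13, 3.13], [-1.02, 2.26], [0.13, 2.54], [-0.95, 4.09], [0.21, 2.88], [-2.74, 2.74]. Speed limits (rad/s): [2.57, 2.57, 3.14, 3.14, 3.14, 3.14].

## Interface

Orientations are given as a unit quaternion [w, x, y, z].
In Python, from station import robot gives the robot as it stands.
- The arm moves only by the tool move_arm, never from a script. Its argument "deltas" is a list of rows, each a list of 3 entries, a list of its own where there are three numbers: the shift along the tool's x, y, z in cm, then the turn, a rotation vector about the tool's x, y, z in units of 5 degrees (1.0 is 5 degrees), then the opening in per cent of the stroke, from 0 (shut) to 100 (fully open). In form: [[[tx, ty, tz], [wx, wy, wz], jaw], ...]. A call has 1 to 8 rows; each row shifts and turns the commanded pose from where the row before left it, along the tool's axes as they then stand; what a row does not reach is not made up. A row lasts 1/12 s, in which the tool goes at most 41.7 mm and 7.16 degrees, less where a joint would pass 70% of its speed; a pose out of reach is approached as far as the arm can. A call with a gripper value outside its range is refused whole. The fingers move at their own pace and stop on an object; the grip force is fixed at half the most. Time passes only in rows, so rows that do not move let the fingers close. It gives the time, the measured TCP pose, the force and the opening at its end, in the units of the state.
- robot.sense(): the state, without advancing time (a new reading comes with each control period).
- robot.grab_frame(name): name is "scene" or "top" or "wrist"; returns the picture (480x640x3 uint8, blue, green, red); there is no depth.
- robot.camera_info(name): a dict with "K" (3x3 intrinsics, pixels), "pose" (4x4, takes a point from camera to world coordinates). Camera axes: x right, y down, z forward; pixel columns grow to the right and rows downward; lengths in m; the calibration is good to about 2 mm. A picture is of the moment at which its call begins: read the wrist's pose just before it. camera_info takes no time and is no camera call; for the wrist camera it gives the pose at the moment of the call.
- robot.sign_off(): hands the job in, once; it reports no verdict.
Trained networks look in the newest picture that a camera, given by its name, has taken for a name from the list of things; names that differ only in an ending like _2 or _b are one class to them, and where a whole thing is asked for, a point or a joint stands for the part that bears it (a point fixed in the world has none). Each returns a list of dicts, best first, with "confidence" (0 to 1); they miss things now and then, are a little off and sometimes report something else, mostly with a low value. They report only what shows in the picture. A call takes as long as a camera call. They do not tell look-alikes from the thing itself.
- robot.regions_of(camera, label): "region" (480x640 bool, what is visible of it) and "box" ([left, top, width, height] in pixels, round what is visible of it).
The state is a dict: "time": time; "qpos": joint angles; "qd": joint speeds; "effort": joint torques, N m; "tcp_pos": TCP position; "orientation": TCP orientation; "contact_force": force on the tool from outside, world axes, zero at the start; "wrist_torque": the same for the moment, N m; "grip_width": finger opening in m.
Only numpy, scipy, OpenCV 4.12 (cv2) and the standard library are available. Lean on these libraries where they do the work, as an engineer would, in place of code of your own. Each camera call takes 0.05 s, during which the arm holds its last target.

## Working session

There is one attempt and no reset: what is moved stays moved. The work goes in short steps, Python scripts to look and compute and a tool call to move; the robot and the scene stay as the last step left them, time stands still between calls to the robot, and variables do not carry over. Pictures are saved under pics/ and viewed, and the job is handed in when it is done.

Besides the shell and the picture viewer there is one more tool, called after ">>>" as name([rows], argument=value, ...), one row to a line, values as JSON. move_arm: Moves the arm, as the interface text tells. Its arguments: {"type":"object","properties":{"deltas":{"type":"array","items":{"type":"array"}}},"required":["deltas"]}

```bash
ls; mkdir -p pics
python3 - <<'E'
from station import robot
import cv2
s=robot.sense();print({k:s[k] for k in('time','tcp_pos','orientation','grip_width')})
for n in('top','scene','wrist'):
    im=robot.grab_frame(n);cv2.imwrite(f'pics/a_{n}.png',im)
    c=robot.camera_info(n);print(n,c['K'],c['pose'])
E
```

```text
pics
{'time': 0.0, 'tcp_pos': array([ 0.15435411, -0.63086061,  0.22940753]), 'orientation': array([-9.11187828e-04,  9.92821456e-01,  1.19602356e-01,  5.70326060e-05]), 'grip_width': 0.09383852644175271}
top [[527.62492731   0.         317.18482793]
 [  0.         527.62492731 235.59523715]
 [  0.           0.           1.        ]] [[-0.02664996 -0.99606566  0.08451618  0.4537119 ]
 [-0.99907885  0.02369489 -0.03577708 -0.00828434]
 [ 0.03363371 -0.08539178 -0.9957796   0.92297898]
 [ 0.          0.          0.          1.        ]]
scene [[449.27183321   0.         319.30316387]
 [  0.         449.27183321 247.60970666]
 [  0.           0.           1.        ]] [[ 0.55810399  0.63872217 -0.52967342  0.9531759 ]
 [ 0.82974474 -0.43467089  0.35012124 -0.29288039]
 [-0.00660342 -0.6348978  -0.77256791  0.69221451]
 [ 0.          0.          0.          1.        ]]
wrist [[348.47821252   0.         321.36728982]
 [  0.         348.47821252 235.87027325]
 [  0.           0.           1.        ]] [[ 0.23730183 -0.93947699 -0.24712512  0.22592021]
 [-0.97143524 -0.22980607 -0.05918396 -0.61427548]
 [-0.00118888  0.25411051 -0.96717446  0.38379625]
 [ 0.          0.          0.          1.        ]]
```

View pics/a_top.png

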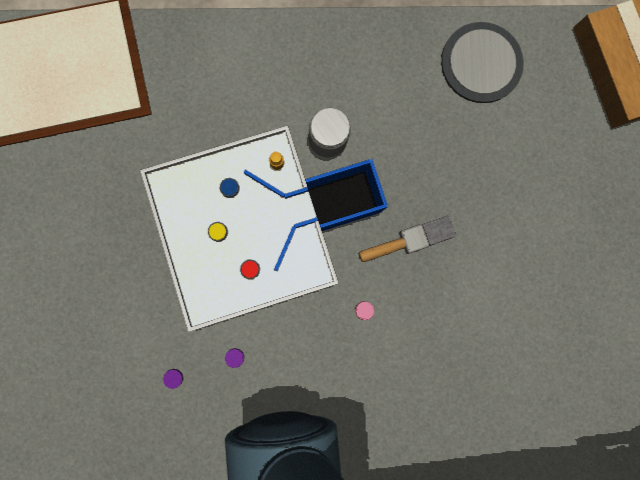

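View pics/a_scene.png

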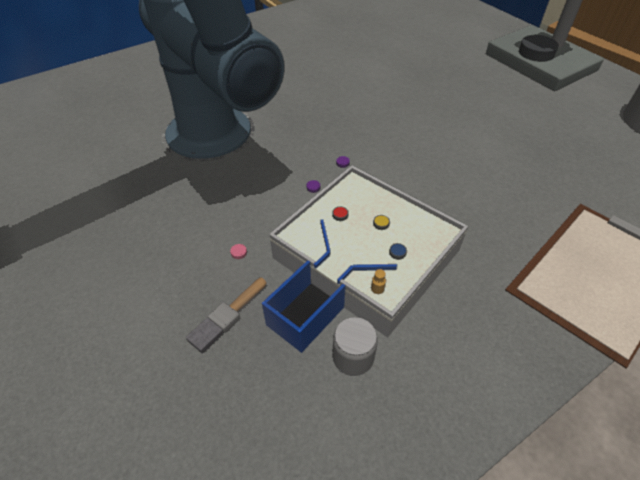

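The top view shows the tray with corners near (142,171), (288,128), (337,284) and (190,330). The discs are red (250,269), yellow (218,231) and blue (229,187), and the weight is at (276,160). The pink and purple discs lie off the tray.

```bash
cat > h.py <<'E'
import numpy as np, cv2
from station import robot
def px2w(cam,uv,z,info=None):
    c=info or robot.camera_info(cam);K=np.array(c['K']);T=np.array(c['pose'])
    uv=np.atleast_2d(uv).astype(float)
    d=(T[:3,:3]@np.linalg.inv(K)@np.c_[uv,np.ones(len(uv))].T).T
    o=T[:3,3]; return o+d*((z-o[2])/d[:,2])[:,None]
def w2px(cam,P,info=None):
    c=info or robot.camera_info(cam);K=np.array(c['K']);T=np.linalg.inv(np.array(c['pose']))
    q=(T[:3,:3]@np.atleast_2d(P).T+T[:3,3:4]); q=K@q; return (q[:2]/q[2]).T
E
python3 - <<'E'
from h import *
from scipy.optimize import least_squares
for cam in('top','scene'):
    im=cv2.imread(f'pics/a_{cam}.png')
    for n in('red_disc','yellow_disc','blue_disc','weight','tin','brush','tray'):
        # networks need newest picture
        r=robot.regions_of(cam,n)
        for d in r[:4]:
            m=cv2.moments(d['region'].astype('uint8'),True)
            if m['m00']==0: continue
            c=[m['m10']/m['m00'],m['m01']/m['m00']]
            z={'weight':.085,'tin':.04,'brush':.01}.get(n,.068)
            print(cam,n,round(d['confidence'],2),np.round(c,1),d['box'],px2w(cam,c,z)[0].round(4))
            if n=='tray' : np.save(f'tray_{cam}.npy',d['region']) if d is r[0] else 0
print(robot.sense()['time'])
E
```

```text
top red_disc 0.84 [234.2 357.3] [225.0, 350.7, 16.4, 15.2] [0.3355 0.098  0.068 ]
top red_disc 0.71 [364.6 310.5] [356.7, 302.6, 13.7, 18.8] [ 0.4033 -0.1123  0.068 ]
top red_disc 0.61 [250.  268.9] [241.5, 261.6, 17.4, 16.1] [0.4751 0.0707 0.068 ]
top red_disc 0.54 [172.6 378.3] [165.6, 367.2, 18.5, 23.8] [0.306  0.1949 0.068 ]
top yellow_disc 0.75 [217.7 231. ] [210.8, 225.6, 15.9, 16.8] [0.5375 0.1219 0.068 ]
top blue_disc 0.73 [229.5 187.5] [218.0, 179.2, 21.9, 14.9] [0.6084 0.102  0.068 ]
top blue_disc 0.57 [249.5 269.1] [238.0, 261.7, 20.4, 17.1] [0.4747 0.0715 0.068 ]
top weight 0.74 [276.4 159.8] [271.4, 151.8, 13.6, 15.7] [0.6489 0.024  0.085 ]
top tin 0.8 [328.9 131.7] [309.5, 111.2, 40.6, 46.3] [ 0.7065 -0.0649  0.04  ]
top brush 0.61 [413.8 238.5] [360.0, 214.9, 95.0, 49.3] [ 0.522  -0.2098  0.01  ]
top tray 0.85 [252.6 223.6] [140.3, 126.3, 246.1, 206.5] [0.5483 0.0654 0.068 ]
scene red_disc 0.74 [339.9 213.5] [331.1, 204.1, 17.7, 19.4] [0.4771 0.07   0.068 ]
scene red_disc 0.67 [342.8 161.4] [335.1, 157.0, 17.1, 13.6] [0.3558 0.1645 0.068 ]
scene red_disc 0.62 [313.4 186.2] [308.3, 184.9, 12.2, 7.5] [0.385 0.07  0.068]
scene red_disc 0.57 [238.8 251.1] [231.0, 244.6, 12.7, 18.5] [ 0.4509 -0.1337  0.068 ]
scene yellow_disc 0.58 [381.2 222.1] [374.1, 214.5, 18.9, 15.8] [0.5391 0.1212 0.068 ]
scene blue_disc 0.71 [398.  250.5] [389.5, 240.4, 19.4, 19.0] [0.6099 0.1024 0.068 ]
scene blue_disc 0.5 [221.9 318.2] [183.9, 276.6, 82.0, 75.2] [ 0.5587 -0.2198  0.068 ]
scene weight 0.79 [378.4 281.7] [371.8, 267.4, 14.4, 26.9] [0.6518 0.0222 0.085 ]
scene tin 0.72 [354.2 346. ] [332.1, 316.9, 47.3, 59.0] [ 0.7054 -0.0645  0.04  ]
scene brush 0.62 [221.7 318.5] [184.8, 276.3, 82.3, 75.3] [ 0.5224 -0.2136  0.01  ]
scene tray 0.6 [356.  257.3] [262.7, 164.6, 206.6, 185.0] [0.58   0.0314 0.068 ]
0.85
```

Run:
```python
import cv2
im=cv2.imread('pics/a_top.png')[115:345,125:405]
cv2.imwrite('pics/crop1.png',cv2.resize(im,None,fx=2.6,fy=2.6,interpolation=cv2.INTER_CUBIC))
```

```text
(no output)
```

View pics/crop1.png

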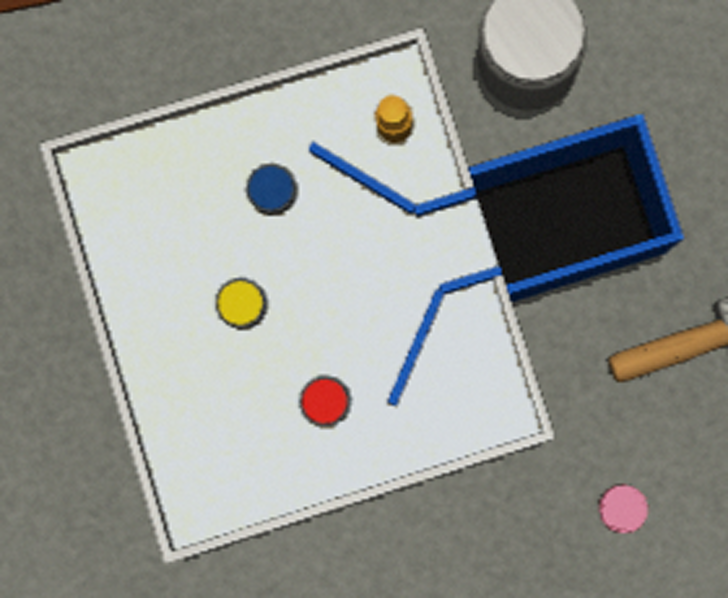

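```bash
cat > fit.py <<'E'
from h import *
from scipy.optimize import least_squares
px=np.array([[41,147],[422,30],[552,437],[167,561],[54,151],[176,551],[313,147],[392,402],[418,210],[441,288],[640,117],[681,239]])/2.6+[125,115]-0.3
md=np.array([[-210,136],[46,136],[46,-136],[-210,-136],[-204,130],[-204,-130],[-50,85],[-50,-85],[0,25],[0,-25],[156,42],[156,-42]])/1000
W=np.vstack([px2w('top',p,.072 if i<10 else .078) for i,p in enumerate(px)])[:,:2]
def tf(q,m): 
    c,s=np.cos(q[2]),np.sin(q[2]); return m@np.array([[c,s],[-s,c]])+q[:2]
r=least_squares(lambda q:(tf(q,md)-W).ravel(),[.55,-.0,-1.3],loss='soft_l1',f_scale=.003)
q=r.x;print('tray',q.round(4),np.degrees(q[2]).round(2))
print(((tf(q,md)-W)*1000).round(1).tolist())
np.save('tray.npy',q)
c,s=np.cos(q[2]),np.sin(q[2])
def tot(w): return (np.asarray(w)[:2]-q[:2])@np.array([[c,-s],[s,c]])
for n,w in dict(rt=(.4751,.0707),rs=(.4771,.07),yt=(.5375,.1219),ys=(.5391,.1212),bt=(.6084,.102),bs=(.6099,.1024),wt=(.6489,.024),ws=(.6518,.0222),tin=(.706,-.065)).items(): print(n,(tot(w)*1000).round(1))
for cam in('top','scene'):
    im=cv2.imread(f'pics/a_{cam}.png')
    def pl(pts,z,col):
        P=np.c_[tf(q,np.array(pts)/1000),np.full(len(pts),z)]
        cv2.polylines(im,[np.round(w2px(cam,P)*16).astype(int)],0,col,1,cv2.LINE_AA,4)
    R=lambda a,b,c,d:[(a,c),(b,c),(b,d),(a,d),(a,c)]
    pl(R(-204,40,-130,130),.06,(0,0,255))
    for sg in(1,-1): pl([(-50,85*sg),(0,27*sg)],.072,(0,255,255)); pl([(0,23*sg),(40,23*sg)],.072,(0,255,0))
    pl(R(40,150,-36,36),.078,(255,0,255))
    x=im[110:345,125:405] if cam=='top' else im[150:380,170:480]
    cv2.imwrite(f'pics/ov_{cam}.png',cv2.resize(x,None,fx=2.5,fy=2.5,interpolation=cv2.INTER_CUBIC))
E
python3 fit.py
```

```text
tray [ 0.5669  0.0058 -1.2871] -73.75
[[1.4, 1.0], [2.6, -6.3], [0.2, -7.7], [-2.6, 1.1], [0.0, 1.6], [-1.0, 2.5], [0.6, 1.7], [-1.9, 0.3], [-1.8, 1.7], [-0.4, 1.0], [3.1, -2.6], [0.3, -3.1]]
rt [-88.  -69.9]
rs [-86.8 -68.2]
yt [-119.7    4.3]
ys [-118.6    5.6]
bt [-80.8  66.8]
bs [-80.7  68.4]
wt [ 5.4 83.9]
ws [ 8.  86.1]
tin [106.9 113.8]
```

```bash
sed -i 's/\[46,136\],\[46,-136\]/[40,136],[40,-136]/; s/\[156,42\],\[156,-42\]/[156,42],[156,-42]/' fit.py; python3 fit.py
```

```text
tray [ 0.5672  0.0054 -1.2869] -73.74
[[1.7, 0.6], [1.2, -0.9], [-1.2, -2.4], [-2.3, 0.7], [0.3, 1.2], [-0.8, 2.1], [0.8, 1.3], [-1.6, -0.1], [-1.5, 1.4], [-0.1, 0.6], [3.4, -2.9], [0.6, -3.5]]
rt [-88.5 -70.1]
rs [-87.3 -68.4]
yt [-120.2    4.2]
ys [-119.1    5.5]
bt [-81.2  66.6]
bs [-81.2  68.2]
wt [ 5.  83.7]
ws [ 7.5 86. ]
tin [106.4 113.6]
```

View pics/ov_top.png

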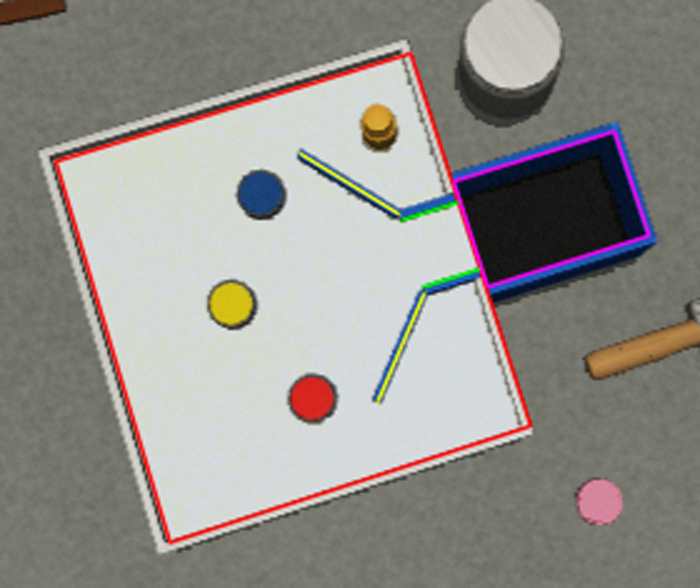

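View pics/ov_scene.png

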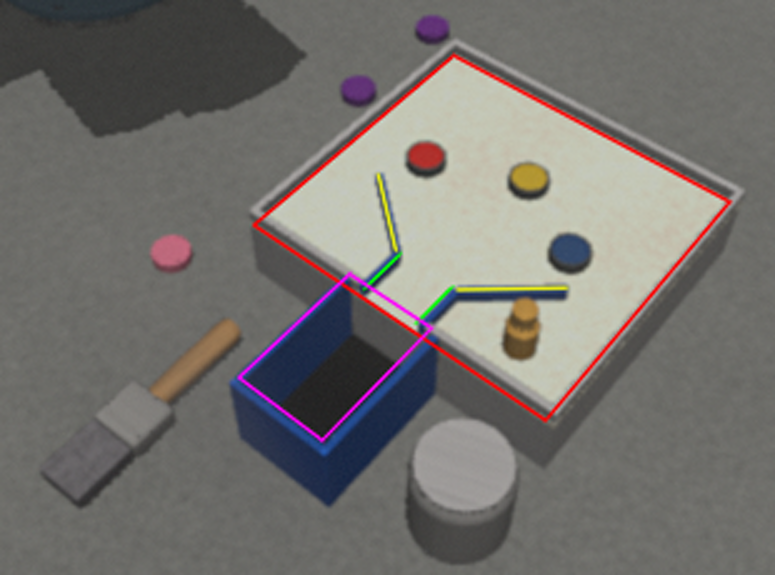

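The tray fit overlays well in both views, within about 2 mm. Next is a planning helper that works out move rows in tool units.

```bash
cat > p.py <<'E'
import sys
from h import *
q=np.array([.567,.0055,np.radians(-73.75)])
c,s=np.cos(q[2]),np.sin(q[2]);R2=np.array([[c,-s],[s,c]])
def t2w(t): return R2@np.asarray(t,float)/1000+q[:2]
def w2t(w): return R2.T@(np.asarray(w)[:2]-q[:2])*1000
def state():
    st=robot.sense();w,x,y,z=st['orientation']
    X=np.array([1-2*(y*y+z*z),2*(x*y+w*z)]);Z=1-2*(x*x+y*y)
    return st,np.degrees(np.arctan2(X[1],X[0])),Z
def wrap(a): return (a+180)%360-180
# plan: tray x,y of TCP (mm), z (m), push heading in tray frame deg (tool -x), rows
def plan(tx,ty,z,push,n,world=False,jaw=13):
    st,h,Z=state();p=st['tcp_pos']
    goal=np.array([*( (tx,ty) if world else t2w((tx,ty))),z])
    ht=wrap(push-73.75+180); 
    dh=(ht-h); dh=wrap(dh)
    j6=st['qpos'][5]
    d=goal-p; print('t',round(st['time'],2),'tray',w2t(p).round(1),'z',p[2].round(4),'push',round(wrap(h-180+73.75),1),'j6',round(j6,2),'j1',round(st['qpos'][0],2),'F',np.round(st['contact_force'],1),'dist mm',(np.linalg.norm(d)*1000).round(1),'turn',round(dh,1),'w',round(st['grip_width']*1000,1))
    rows=[]
    for i in range(n):
        a=np.radians(h+dh*i/n); X=np.array([np.cos(a),np.sin(a)]);Y=np.array([np.sin(a),-np.cos(a)])
        rows.append([[round(d[:2]@X/n*100,2),round(d[:2]@Y/n*100,2),round(-d[2]/n*100,2)],[0,0,round(-dh/n/5,2)],jaw])
    print(str(rows).replace(' ',''))
if __name__=='__main__':
    a=sys.argv[1:];plan(float(a[0]),float(a[1]),float(a[2]),float(a[3]),int(a[4]),'w' in a[5:], int(a[6]) if len(a)>6 else 13)
E
python3 p.py .42 -.40 .2 55 8 w
```

```text
t 0.85 tray [ 496.  -574.3] z 0.2305 push -92.5 j6 -0.17 j1 -1.51 F [-0.2 -0.1 -0.7] dist mm 353.6 turn 147.5 w 94.1
[[[np.float64(3.91),np.float64(-2.02),np.float64(0.38)],[0,0,np.float64(-3.69)],13],[[np.float64(4.35),np.float64(-0.68),np.float64(0.38)],[0,0,np.float64(-3.69)],13],[[np.float64(4.34),np.float64(0.73),np.float64(0.38)],[0,0,np.float64(-3.69)],13],[[np.float64(3.89),np.float64(2.07),np.float64(0.38)],[0,0,np.float64(-3.69)],13],[[np.float64(3.03),np.float64(3.19),np.float64(0.38)],[0,0,np.float64(-3.69)],13],[[np.float64(1.87),np.float64(3.99),np.float64(0.38)],[0,0,np.float64(-3.69)],13],[[np.float64(0.51),np.float64(4.37),np.float64(0.38)],[0,0,np.float64(-3.69)],13],[[np.float64(-0.9),np.float64(4.31),np.float64(0.38)],[0,0,np.float64(-3.69)],13]]
```

```bash
sed -i 's/rows.append(\(.*\))$/rows.append(\1)/; s/print(str(rows)/print(repr(eval(repr(rows),{"np":type("N",(),{"float64":float})}))/' p.py; sed -i "s/).replace(' ','')/).replace(' ','')/" p.py; tail -5 p.py
```

```text
a=np.radians(h+dh*i/n); X=np.array([np.cos(a),np.sin(a)]);Y=np.array([np.sin(a),-np.cos(a)])
        rows.append([[round(d[:2]@X/n*100,2),round(d[:2]@Y/n*100,2),round(-d[2]/n*100,2)],[0,0,round(-dh/n/5,2)],jaw])
    print(repr(eval(repr(rows),{"np":type("N",(),{"float64":float})})).replace(' ',''))
if __name__=='__main__':
    a=sys.argv[1:];plan(float(a[0]),float(a[1]),float(a[2]),float(a[3]),int(a[4]),'w' in a[5:], int(a[6]) if len(a)>6 else 13)
```

>>> move_arm([
  [[3.4,-1.75,0.3],[0,0,0],13],
  [[3.4,-1.75,0.3],[0,0,0],13],
  [[3.4,-1.75,0.3],[0,0,0],13],
  [[3.4,-1.75,0.3],[0,0,0],13],
  [[3.4,-1.75,0.3],[0,0,0],13],
  [[3.4,-1.75,0.3],[0,0,0],13],
  [[3.4,-1.75,0.3],[0,0,0],13],
  [[3.4,-1.75,0.3],[0,0,0],13],
])

```text
time: 1.52
tcp_pos: [0.3865, -0.4294, 0.2066]
orientation: [0.0, 0.993, 0.12, 0.0]
contact_force: [-0.2, -0.0, 0.4]
grip_width: 0.0438
```

```bash
python3 p.py -108 -98 .15 55 24
```

```text
t 1.52 tray [ 367.1 -295. ] z 0.2066 push -92.5 j6 0.3 j1 -1.03 F [-0.2 -0.   0.4] dist mm 517.4 turn 147.5 w 43.8
[[[0.73,-2.01,0.24],[0,0,-1.23],13],[[0.94,-1.92,0.24],[0,0,-1.23],13],[[1.14,-1.81,0.24],[0,0,-1.23],13],[[1.33,-1.68,0.24],[0,0,-1.23],13],[[1.5,-1.53,0.24],[0,0,-1.23],13],[[1.66,-1.36,0.24],[0,0,-1.23],13],[[1.79,-1.17,0.24],[0,0,-1.23],13],[[1.91,-0.97,0.24],[0,0,-1.23],13],[[2.0,-0.76,0.24],[0,0,-1.23],13],[[2.07,-0.54,0.24],[0,0,-1.23],13],[[2.12,-0.32,0.24],[0,0,-1.23],13],[[2.14,-0.09,0.24],[0,0,-1.23],13],[[2.14,0.14,0.24],[0,0,-1.23],13],[[2.11,0.37,0.24],[0,0,-1.23],13],[[2.06,0.59,0.24],[0,0,-1.23],13],[[1.98,0.81,0.24],[0,0,-1.23],13],[[1.89,1.02,0.24],[0,0,-1.23],13],[[1.77,1.21,0.24],[0,0,-1.23],13],[[1.63,1.4,0.24],[0,0,-1.23],13],[[1.47,1.56,0.24],[0,0,-1.23],13],[[1.29,1.71,0.24],[0,0,-1.23],13],[[1.1,1.84,0.24],[0,0,-1.23],13],[[0.9,1.95,0.24],[0,0,-1.23],13],[[0.68,2.03,0.24],[0,0,-1.23],13]]
```

>>> move_arm([
  [[0.7,-2.0,0.2],[0,0,-1.25],13],
  [[0.9,-1.9,0.2],[0,0,-1.25],13],
  [[1.1,-1.8,0.2],[0,0,-1.25],13],
  [[1.3,-1.7,0.2],[0,0,-1.25],13],
  [[1.5,-1.5,0.2],[0,0,-1.25],13],
  [[1.65,-1.35,0.2],[0,0,-1.25],13],
  [[1.8,-1.15,0.2],[0,0,-1.25],13],
  [[1.9,-0.95,0.2],[0,0,-1.25],13],
])

```text
time: 2.18
tcp_pos: [0.4021, -0.2608, 0.1905]
orientation: [0.0, 0.848, 0.53, 0.0]
contact_force: [-0.1, 0.2, -0.2]
grip_width: 0.0122
```

>>> move_arm([
  [[2.0,-0.75,0.2],[0,0,-1.25],13],
  [[2.05,-0.55,0.2],[0,0,-1.25],13],
  [[2.1,-0.3,0.2],[0,0,-1.25],13],
  [[2.15,-0.1,0.2],[0,0,-1.25],13],
  [[2.15,0.15,0.2],[0,0,-1.25],13],
  [[2.1,0.35,0.2],[0,0,-1.25],13],
  [[2.05,0.6,0.2],[0,0,-1.25],13],
  [[2.0,0.8,0.2],[0,0,-1.25],13],
])

```text
time: 2.85
tcp_pos: [0.4171, -0.0904, 0.1746]
orientation: [0.0, 0.544, 0.839, 0.0]
contact_force: [-0.2, 0.1, 1.6]
grip_width: 0.0122
```

```bash
python3 p.py -108 -98 .13 55 8
```

```text
t 2.85 tray [  50.2 -170.7] z 0.1746 push 7.8 j6 -0.9 j1 -0.48 F [-0.2  0.1  1.6] dist mm 179.7 turn 47.2 w 12.2
[[[1.84,1.17,0.56],[0,0,-1.18],13],[[1.71,1.35,0.56],[0,0,-1.18],13],[[1.56,1.52,0.56],[0,0,-1.18],13],[[1.39,1.67,0.56],[0,0,-1.18],13],[[1.21,1.81,0.56],[0,0,-1.18],13],[[1.02,1.92,0.56],[0,0,-1.18],13],[[0.82,2.02,0.56],[0,0,-1.18],13],[[0.61,2.09,0.56],[0,0,-1.18],13]]
```

>>> move_arm([
  [[1.85,1.15,0.55],[0,0,-1.2],13],
  [[1.7,1.35,0.55],[0,0,-1.2],13],
  [[1.55,1.5,0.55],[0,0,-1.2],13],
  [[1.4,1.65,0.55],[0,0,-1.2],13],
  [[1.2,1.8,0.55],[0,0,-1.2],13],
  [[1.0,1.9,0.55],[0,0,-1.2],13],
  [[0.8,2.0,0.55],[0,0,-1.2],13],
  [[0.6,2.1,0.55],[0,0,-1.2],13],
])

```text
time: 3.52
tcp_pos: [0.4424, 0.081, 0.1305]
orientation: [0.0, 0.156, 0.988, 0.0]
contact_force: [-0.1, -0.5, -0.2]
grip_width: 0.0123
```

```bash
python3 p.py -108 -98 .089 55 4
python3 - <<'E'
from h import *
cv2.imwrite('pics/b_w.png',robot.grab_frame('wrist'))
E
```

```text
t 3.52 tray [-107.3  -98.4] z 0.1305 push 55.8 j6 -1.33 j1 -0.07 F [-0.1 -0.5 -0.2] dist mm 41.5 turn -0.8 w 12.3
[[[-0.0,0.02,1.04],[0,0,0.04],13],[[0.0,0.02,1.04],[0,0,0.04],13],[[0.0,0.02,1.04],[0,0,0.04],13],[[0.0,0.02,1.04],[0,0,0.04],13]]
```

View pics/b_w.png

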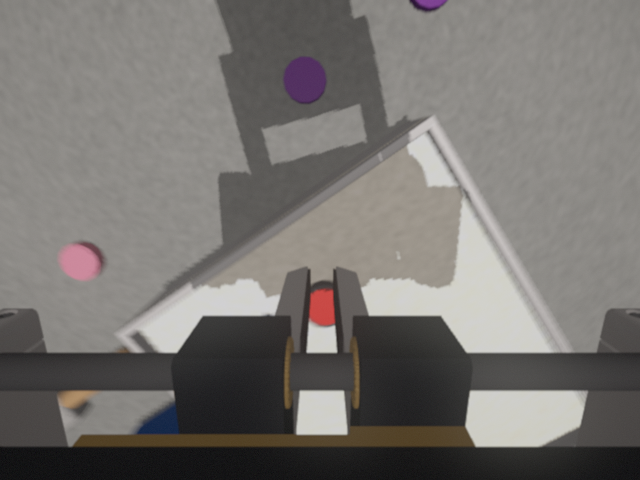

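Red sits centred between the fingers at (323,305). I'll lower the tool and push along the diagonal.

>>> move_arm([
  [[0,0,1.05],[0,0,0],13],
  [[0,0,1.05],[0,0,0],13],
  [[0,0,1.05],[0,0,0],13],
  [[0,0,1.0],[0,0,0],13],
  [[-0.6,0,0],[0,0,0],13],
  [[-0.6,0,0],[0,0,0],13],
  [[-0.5,0,0],[0,0,0],13],
  [[-0.5,0,0],[0,0,0],13],
])

```text
time: 4.23
tcp_pos: [0.4644, 0.0725, 0.0895]
orientation: [0.001, 0.159, 0.987, 0.0]
contact_force: [0.2, 0.6, -0.6]
grip_width: 0.0122
```

>>> move_arm([
  [[-0.5,0,0],[0,0,0],13],
  [[-0.5,0,0],[0,0,0],13],
  [[-0.5,0,0],[0,0,0],13],
  [[-0.5,0,0],[0,0,0],13],
  [[-0.5,0,0],[0,0,0],13],
  [[-0.5,0,0],[0,0,0],13],
  [[-0.5,0,0],[0,0,0],13],
  [[-0.5,0,0],[0,0,0],13],
])

```text
time: 4.9
tcp_pos: [0.5016, 0.0604, 0.089]
orientation: [-0.0, 0.159, 0.987, 0.0]
contact_force: [-1.2, 0.5, 1.4]
grip_width: 0.0121
```

```bash
python3 p.py -53 -18.7 .089 55 8
cat > look.py <<'E'
import sys
from p import *
im=robot.grab_frame('top');cv2.imwrite(f'pics/{sys.argv[1]}.png',im[110:345,125:405].repeat(2,0).repeat(2,1))
hsv=cv2.cvtColor(im,cv2.COLOR_BGR2HSV)
rng={'red':[((0,150,120),(6,255,255)),((174,150,120),(180,255,255))],'yellow':[((24,150,120),(34,255,255))],'blue':[((103,120,40),(114,255,150))]}
P=w2px('top',np.array([[*t2w(t),.07] for t in((-204,130),(60,130),(60,-130),(-204,-130))])).astype(np.int32)
M=np.zeros(im.shape[:2],np.uint8);cv2.fillPoly(M,[P],255)
for n,rs in rng.items():
    m=sum(cv2.inRange(hsv,np.array(a),np.array(b)) for a,b in rs)&M
    k,l,st,ce=cv2.connectedComponentsWithStats(m)
    for i in range(1,k):
        if st[i,4]>40: print(n,st[i].tolist(),w2t(px2w('top',ce[i],.07)[0]).round(1))
E
python3 look.py c1
```

```text
t 4.9 tray [-71.  -47.4] z 0.089 push 55.5 j6 -1.36 j1 -0.1 F [-1.2  0.5  1.4] dist mm 33.9 turn -0.5 w 12.1
[[[-0.42,0.02,-0.0],[0,0,0.01],13],[[-0.42,0.02,-0.0],[0,0,0.01],13],[[-0.42,0.02,-0.0],[0,0,0.01],13],[[-0.42,0.02,-0.0],[0,0,0.01],13],[[-0.42,0.02,-0.0],[0,0,0.01],13],[[-0.42,0.02,-0.0],[0,0,0.01],13],[[-0.42,0.02,-0.0],[0,0,0.01],13],[[-0.42,0.02,-0.0],[0,0,0.01],13]]
blue [221, 179, 17, 17, 215] [-81.6  67.9]
blue [306, 179, 14, 9, 79] [50.  32.5]
blue [321, 224, 12, 7, 42] [ 50.  -43.2]
```

View pics/c1.png

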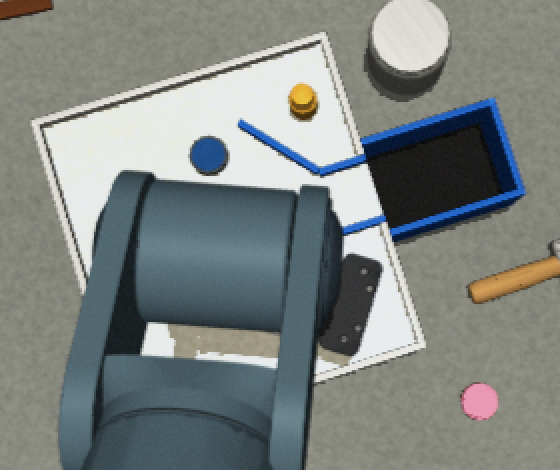

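The arm hides the work in the top view, so I'll continue the push and check with the scene and wrist cameras.

Create look.py:
```python
import sys
from p import *
rng={'red':[((0,150,70),(6,255,255)),((174,150,70),(180,255,255))],'yellow':[((20,140,70),(34,255,255))],'blue':[((103,110,30),(115,255,170))]}
for cam in sys.argv[2:]:
    info=robot.camera_info(cam)
    im=robot.grab_frame(cam);o={'top':im[110:345,125:405],'scene':im[150:385,200:480],'wrist':im}[cam]
    cv2.imwrite(f'pics/{sys.argv[1]}_{cam}.png',o if cam=='wrist' else cv2.resize(o,None,fx=2.4,fy=2.4,interpolation=cv2.INTER_CUBIC))
    hsv=cv2.cvtColor(im,cv2.COLOR_BGR2HSV)
    for n,rs in rng.items():
        m=sum(cv2.inRange(hsv,np.array(a),np.array(b)) for a,b in rs)
        k,l,st,ce=cv2.connectedComponentsWithStats(m)
        for i in range(1,k):
            if st[i,4]>40:
                t=w2t(px2w(cam,ce[i],.07,info)[0]).round(1)
                if -204<t[0]<45 and abs(t[1])<130: print(cam,n,st[i].tolist(),t)
```

```text
(no output)
```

>>> move_arm([
  [[-0.4,0,0],[0,0,0],13],
  [[-0.45,0,0],[0,0,0],13],
  [[-0.45,0,0],[0,0,0],13],
  [[-0.45,0,0],[0,0,0],13],
  [[-0.45,0,0],[0,0,0],13],
  [[-0.4,0,0],[0,0,0],13],
  [[-0.4,0,0],[0,0,0],13],
  [[-0.4,0,0],[0,0,0],13],
])

```text
time: 5.62
tcp_pos: [0.5338, 0.0497, 0.0889]
orientation: [-0.0, 0.159, 0.987, -0.0]
contact_force: [0.0, 0.4, 0.0]
grip_width: 0.0122
```

```bash
python3 look.py d1 scene wrist; python3 p.py -70 -40 .089 55 2
```

```text
scene red [347, 240, 15, 12, 122] [-38.7   1.1]
scene yellow [375, 216, 13, 10, 102] [-120.8    4.1]
scene blue [314, 220, 16, 47, 147] [  0.6 -37.7]
scene blue [391, 244, 14, 11, 116] [-81.5  67.2]
scene blue [338, 265, 59, 18, 247] [-10.8  48. ]
wrist red [307, 305, 30, 43, 1128] [-37.2   0.5]
wrist yellow [431, 236, 14, 33, 173] [-110.7   -0.8]
wrist blue [238, 185, 10, 9, 65] [-48.  -84.6]
wrist blue [232, 206, 14, 110, 997] [-22.5 -54.2]
wrist blue [299, 391, 46, 18, 555] [-12.5  39.4]
t 5.72 tray [-51.5 -19.2] z 0.0891 push 55.5 j6 -1.37 j1 -0.12 F [ 0.4 -0.6  0.1] dist mm 27.8 turn -0.5 w 12.0
[[[1.38,0.17,0.0],[0,0,0.05],13],[[1.38,0.17,0.0],[0,0,0.05],13]]
```

View pics/d1_scene.png

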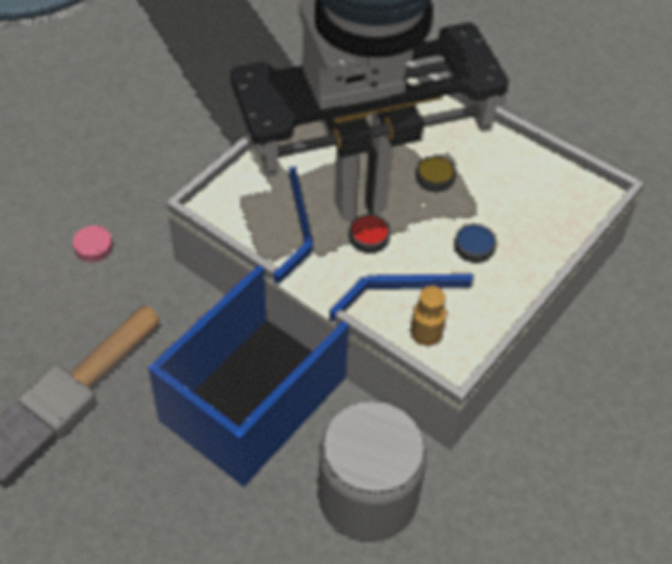

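View pics/d1_wrist.png

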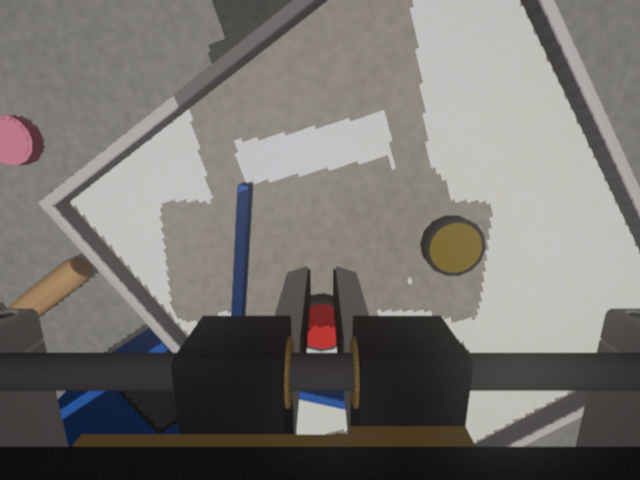

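Red is now at tray (-38.5, 1), cradled between the fingertips. I'll back off, lift, and turn to push along the lane.

>>> move_arm([
  [[0.8,0,0],[0,0,0],13],
  [[0.8,0,0],[0,0,0],13],
  [[0,0,-1.5],[0,0,0],13],
  [[0,0,-1.5],[0,0,0],13],
])

```text
time: 6.05
tcp_pos: [0.5159, 0.0555, 0.118]
orientation: [-0.002, 0.158, 0.987, -0.0]
contact_force: [0.2, 0.2, 0.2]
grip_width: 0.0124
```

```bash
python3 p.py -75 0.5 .118 0 8
```

```text
t 6.05 tray [-62.3 -35.1] z 0.118 push 55.5 j6 -1.36 j1 -0.11 F [0.2 0.2 0.2] dist mm 37.8 turn -55.5 w 12.4
[[[-0.28,0.38,0.0],[0,0,1.39],13],[[-0.23,0.41,0.0],[0,0,1.39],13],[[-0.18,0.44,0.0],[0,0,1.39],13],[[-0.12,0.46,0.0],[0,0,1.39],13],[[-0.07,0.47,0.0],[0,0,1.39],13],[[-0.01,0.47,0.0],[0,0,1.39],13],[[0.05,0.47,0.0],[0,0,1.39],13],[[0.1,0.46,0.0],[0,0,1.39],13]]
```

>>> move_arm([
  [[-0.3,0.4,0],[0,0,1.4],13],
  [[-0.25,0.4,0],[0,0,1.4],13],
  [[-0.2,0.45,0],[0,0,1.4],13],
  [[-0.1,0.45,0],[0,0,1.4],13],
  [[-0.05,0.45,0],[0,0,1.4],13],
  [[0,0.45,0],[0,0,1.4],13],
  [[0.05,0.45,0],[0,0,1.4],13],
  [[0.1,0.45,0],[0,0,1.4],13],
])

```text
time: 6.72
tcp_pos: [0.5477, 0.0772, 0.1188]
orientation: [-0.0, 0.606, 0.796, -0.0]
contact_force: [-0.4, 0.1, -0.4]
grip_width: 0.0123
```

```bash
python3 p.py -75 0.5 .089 0 3; python3 look.py e1 wrist
```

```text
t 6.72 tray [-74.2   1.5] z 0.1188 push -0.8 j6 -0.33 j1 -0.07 F [-0.4  0.1 -0.4] dist mm 29.8 turn 0.8 w 12.3
[[[0.03,-0.03,0.99],[0,0,-0.06],13],[[0.03,-0.03,0.99],[0,0,-0.06],13],[[0.03,-0.03,0.99],[0,0,-0.06],13]]
wrist red [308, 302, 28, 38, 888] [-37.4   0.8]
wrist yellow [304, 193, 30, 21, 247] [-113.2   -0.2]
wrist blue [433, 302, 21, 14, 136] [-44.3  78.8]
wrist blue [186, 306, 20, 13, 120] [-44.9 -79.4]
```

View pics/e1_wrist.png

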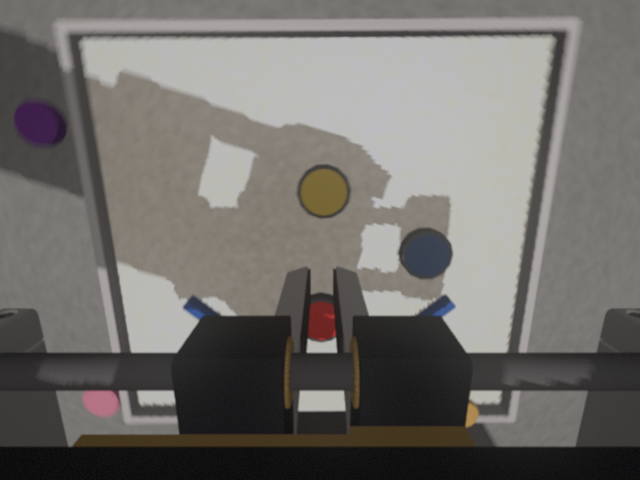

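>>> move_arm([
  [[0,-0.05,1.0],[0,0,-0.1],13],
  [[0,-0.05,1.0],[0,0,-0.05],13],
  [[0,0,0.95],[0,0,0],13],
  [[-0.5,0,0],[0,0,0],13],
  [[-0.5,0,0],[0,0,0],13],
  [[-0.5,0,0],[0,0,0],13],
  [[-0.5,0,0],[0,0,0],13],
  [[-0.5,0,0],[0,0,0],13],
])

```text
time: 7.43
tcp_pos: [0.5553, 0.0516, 0.0899]
orientation: [0.0, 0.598, 0.801, 0.0]
contact_force: [-0.5, 0.4, -0.7]
grip_width: 0.0123
```

```bash
python3 p.py -10 0 .089 0 8; python3 look.py e2 scene
```

```text
t 7.43 tray [-47.6   1.7] z 0.0899 push 0.2 j6 -0.4 j1 -0.11 F [-0.5  0.4 -0.7] dist mm 37.6 turn -0.2 w 12.3
[[[-0.47,-0.02,0.01],[0,0,0.01],13],[[-0.47,-0.02,0.01],[0,0,0.01],13],[[-0.47,-0.02,0.01],[0,0,0.01],13],[[-0.47,-0.02,0.01],[0,0,0.01],13],[[-0.47,-0.02,0.01],[0,0,0.01],13],[[-0.47,-0.02,0.01],[0,0,0.01],13],[[-0.47,-0.02,0.01],[0,0,0.01],13],[[-0.47,-0.02,0.01],[0,0,0.01],13]]
scene red [343, 246, 15, 11, 124] [-24.3   3.3]
scene yellow [376, 215, 8, 8, 41] [-123.6   -0.3]
scene blue [314, 220, 16, 47, 145] [  0.3 -38.1]
scene blue [338, 264, 59, 19, 252] [-11.   48.1]
```

>>> move_arm([
  [[-0.5,-0.05,0],[0,0,0],13],
  [[-0.5,-0.05,0],[0,0,0],13],
  [[-0.5,-0.05,0],[0,0,0],13],
  [[-0.5,-0.05,0],[0,0,0],13],
  [[-0.5,0,0],[0,0,0],13],
  [[-0.4,0,0],[0,0,0],13],
  [[-0.4,0,0],[0,0,0],13],
  [[-0.4,0,0],[0,0,0],13],
])

```text
time: 8.15
tcp_pos: [0.5635, 0.016, 0.0895]
orientation: [-0.0, 0.598, 0.801, 0.0]
contact_force: [-0.8, 1.6, 2.0]
grip_width: 0.0123
```

```bash
python3 look.py e3 scene;python3 p.py 25 0 .089 0 8
```

```text
scene red [329, 257, 15, 12, 144] [11.9  0.9]
scene blue [314, 222, 16, 45, 152] [  1.1 -37.1]
scene blue [391, 244, 14, 11, 120] [-81.6  67. ]
scene blue [338, 265, 59, 18, 262] [-10.6  48.1]
t 8.2 tray [-10.4  -0.4] z 0.0895 push 0.2 j6 -0.46 j1 -0.17 F [-0.1 -0.9  1.2] dist mm 35.4 turn -0.2 w 12.4
[[[-0.44,0.0,0.01],[0,0,0.01],13],[[-0.44,0.0,0.01],[0,0,0.01],13],[[-0.44,0.0,0.01],[0,0,0.01],13],[[-0.44,0.0,0.01],[0,0,0.01],13],[[-0.44,0.0,0.01],[0,0,0.01],13],[[-0.44,0.0,0.01],[0,0,0.01],13],[[-0.44,0.0,0.01],[0,0,0.01],13],[[-0.44,0.0,0.01],[0,0,0.01],13]]
```

View pics/e3_scene.png

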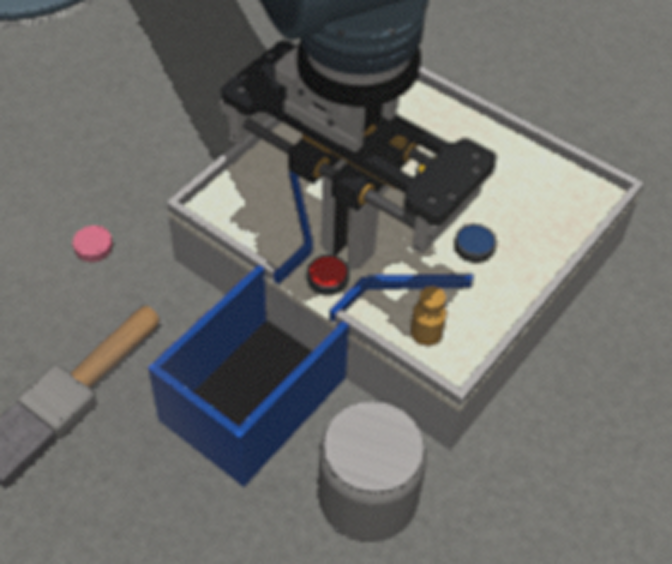

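>>> move_arm([
  [[-0.45,0,0],[0,0,0],13],
  [[-0.45,0,0],[0,0,0],13],
  [[-0.45,0,0],[0,0,0],13],
  [[-0.45,0,0],[0,0,0],13],
  [[-0.45,0,0],[0,0,0],13],
  [[-0.45,0,0],[0,0,0],13],
  [[-0.45,0,0],[0,0,0],13],
  [[-0.45,0,0],[0,0,0],13],
])

```text
time: 8.87
tcp_pos: [0.5738, -0.0187, 0.0895]
orientation: [0.0, 0.598, 0.801, -0.0]
contact_force: [-0.8, 0.7, 0.6]
grip_width: 0.0121
```

```bash
python3 look.py e4 scene;python3 p.py 25 0 .089 0 8
```

```text
scene yellow [375, 216, 14, 8, 78] [-123.7    2.8]
scene blue [391, 244, 14, 11, 118] [-81.6  67. ]
scene blue [338, 265, 20, 18, 86] [15.3 28.6]
scene blue [364, 265, 33, 5, 122] [-30.3  65.5]
t 8.92 tray [25.9 -0.2] z 0.0895 push 0.2 j6 -0.52 j1 -0.23 F [-0.1 -0.8 -0.8] dist mm 1.1 turn -0.2 w 12.2
[[[0.01,0.0,0.01],[0,0,0.01],13],[[0.01,0.0,0.01],[0,0,0.01],13],[[0.01,0.0,0.01],[0,0,0.01],13],[[0.01,0.0,0.01],[0,0,0.01],13],[[0.01,0.0,0.01],[0,0,0.01],13],[[0.01,0.0,0.01],[0,0,0.01],13],[[0.01,0.0,0.01],[0,0,0.01],13],[[0.01,0.0,0.01],[0,0,0.01],13]]
```

View pics/e4_scene.png

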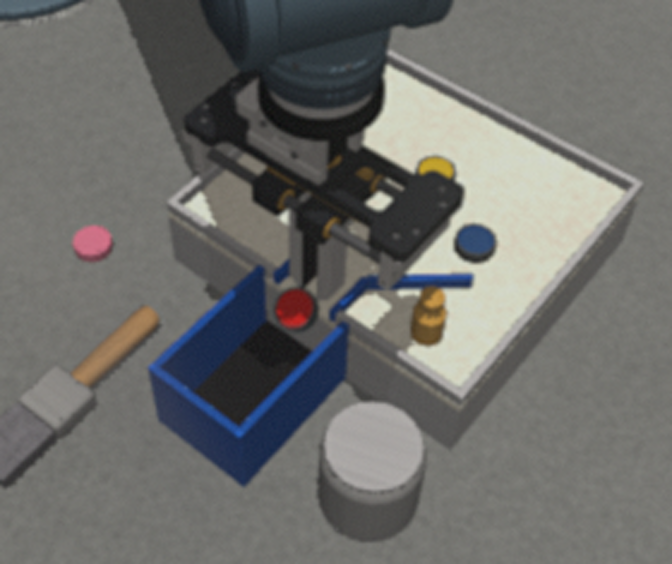

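Red is just tipping off the edge at (295,308). I'll nudge a little further and check.

>>> move_arm([
  [[-0.3,0,0],[0,0,0],13],
  [[0,0,0],[0,0,0],13],
  [[0,0,0],[0,0,0],13],
  [[0,0,0],[0,0,0],13],
])

```text
time: 9.25
tcp_pos: [0.5744, -0.021, 0.0894]
orientation: [-0.0, 0.598, 0.801, -0.0]
contact_force: [0.3, -0.5, -0.1]
grip_width: 0.0118
```

```bash
python3 look.py e5 scene
```

```text
scene yellow [375, 216, 14, 9, 93] [-122.7    3.7]
scene blue [391, 244, 14, 11, 116] [-81.5  67.2]
scene blue [364, 265, 33, 5, 124] [-30.   65.3]
scene blue [338, 266, 18, 17, 81] [17.  28.2]
```

View pics/e5_scene.png

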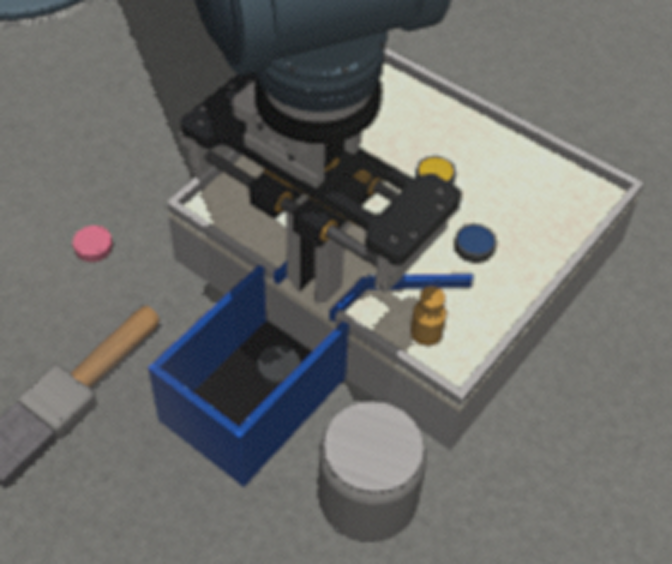

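Red has dropped into the slot and lies underside up. Now I'll raise the tool and go behind yellow.

>>> move_arm([
  [[1.0,0,0],[0,0,0],13],
  [[1.0,0,-1.5],[0,0,0],13],
  [[2.0,0,-1.5],[0,0,0],13],
  [[3.0,0,0],[0,0,0.25],13],
  [[3.0,0.1,0],[0,0,0.25],13],
  [[3.0,0.2,0],[0,0,0],13],
  [[3.0,0.2,0],[0,0,0],13],
  [[2.0,0.1,0],[0,0,0],13],
])

```text
time: 9.97
tcp_pos: [0.5319, 0.157, 0.1195]
orientation: [-0.0, 0.615, 0.789, 0.0]
contact_force: [0.6, -0.3, -0.0]
grip_width: 0.0124
```

```bash
python3 look.py f1 scene wrist;python3 p.py -156 5.9 .089 -2.2 4
```

```text
scene yellow [375, 216, 13, 10, 100] [-121.     3.9]
scene blue [314, 220, 16, 47, 146] [ -1.1 -39.2]
scene blue [391, 244, 14, 11, 115] [-81.6  67.3]
scene blue [338, 265, 59, 18, 244] [-11.1  48.2]
wrist yellow [308, 304, 27, 36, 766] [-119.6    6.2]
t 10.07 tray [-155.4    8.7] z 0.1194 push -2.0 j6 -0.17 j1 0.08 F [1.1 0.8 0.1] dist mm 30.5 turn -0.2 w 12.3
[[[0.01,-0.07,0.76],[0,0,0.01],13],[[0.01,-0.07,0.76],[0,0,0.01],13],[[0.01,-0.07,0.76],[0,0,0.01],13],[[0.01,-0.07,0.76],[0,0,0.01],13]]
```

View pics/f1_wrist.png

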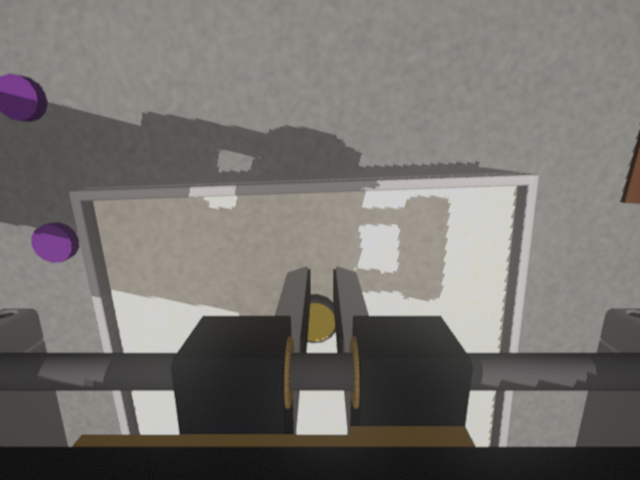

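View pics/f1_scene.png

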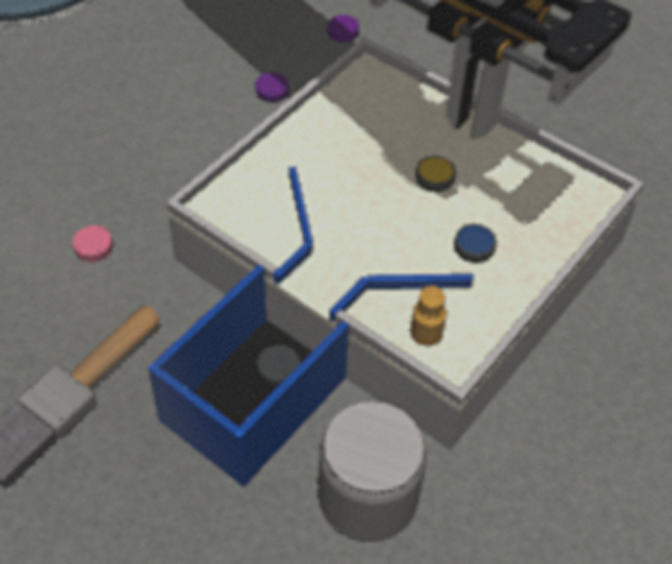

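>>> move_arm([
  [[0,-0.1,0.75],[0,0,0],13],
  [[0,-0.1,0.75],[0,0,0],13],
  [[0,-0.1,0.75],[0,0,0],13],
  [[0,0,0.75],[0,0,0],13],
  [[-0.5,0,0],[0,0,0],13],
  [[-0.5,0,0],[0,0,0],13],
  [[-0.5,0,0],[0,0,0],13],
  [[-0.5,0,0],[0,0,0],13],
])

```text
time: 10.73
tcp_pos: [0.5357, 0.1331, 0.0898]
orientation: [0.0, 0.616, 0.788, 0.0]
contact_force: [0.4, 0.5, -0.4]
grip_width: 0.0123
```

>>> move_arm([
  [[-0.5,0,0],[0,0,0],13],
  [[-0.5,0,0],[0,0,0],13],
  [[-0.5,0,0],[0,0,0],13],
  [[-0.5,0,0],[0,0,0],13],
  [[-0.5,0,0],[0,0,0],13],
  [[-0.5,0,0],[0,0,0],13],
  [[-0.5,0,0],[0,0,0],13],
  [[-0.5,0,0],[0,0,0],13],
])

```text
time: 11.4
tcp_pos: [0.5449, 0.0948, 0.0895]
orientation: [-0.0, 0.616, 0.788, 0.0]
contact_force: [0.8, 0.5, 0.3]
grip_width: 0.0126
```

```bash
python3 look.py f2 scene wrist;python3 p.py -40 1 .089 -1.2 8
```

```text
scene yellow [359, 232, 14, 10, 112] [-69.4   4.2]
scene blue [314, 220, 16, 47, 148] [ -0.8 -39. ]
scene blue [338, 265, 59, 18, 246] [-10.9  48.1]
wrist yellow [307, 304, 30, 44, 1092] [-66.9   2.7]
t 11.5 tray [-91.5   3.8] z 0.0895 push -2.3 j6 -0.28 j1 -0.03 F [ 0.7  0.6 -0.5] dist mm 51.6 turn 1.1 w 12.3
[[[-0.64,-0.01,0.01],[0,0,-0.03],13],[[-0.64,-0.01,0.01],[0,0,-0.03],13],[[-0.64,-0.01,0.01],[0,0,-0.03],13],[[-0.64,-0.01,0.01],[0,0,-0.03],13],[[-0.64,-0.01,0.01],[0,0,-0.03],13],[[-0.64,-0.02,0.01],[0,0,-0.03],13],[[-0.64,-0.02,0.01],[0,0,-0.03],13],[[-0.64,-0.02,0.01],[0,0,-0.03],13]]
```

View pics/f2_wrist.png

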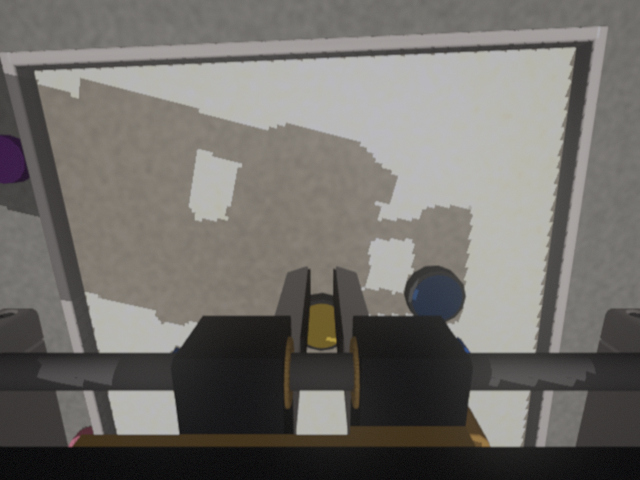

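Yellow is cradled and centred at (322,325), at tray x -68. I'll keep pushing.

>>> move_arm([
  [[-0.6,0,0],[0,0,0],13],
  [[-0.6,0,0],[0,0,0],13],
  [[-0.6,0,0],[0,0,0],13],
  [[-0.6,0,0],[0,0,0],13],
  [[-0.6,0,0],[0,0,-0.05],13],
  [[-0.6,0,0],[0,0,-0.05],13],
  [[-0.6,0,0],[0,0,-0.05],13],
  [[-0.6,0,0],[0,0,-0.05],13],
])

```text
time: 12.17
tcp_pos: [0.5566, 0.048, 0.0894]
orientation: [-0.0, 0.609, 0.793, -0.0]
contact_force: [0.1, -0.2, -0.0]
grip_width: 0.0122
```

```bash
python3 look.py f3 scene;python3 p.py -10 0 .089 0 7
```

```text
scene yellow [342, 247, 14, 11, 131] [-20.7   2.9]
scene blue [314, 220, 16, 47, 149] [ -0.2 -38.5]
scene blue [392, 244, 13, 9, 57] [-86.8  66. ]
scene blue [338, 265, 59, 18, 250] [-10.7  48. ]
t 12.22 tray [-42.8   2.1] z 0.0896 push -1.3 j6 -0.38 j1 -0.12 F [ 0.3 -0.7  0.5] dist mm 32.8 turn 1.3 w 12.1
[[[-0.47,-0.02,0.01],[0,0,-0.04],13],[[-0.47,-0.02,0.01],[0,0,-0.04],13],[[-0.47,-0.02,0.01],[0,0,-0.04],13],[[-0.47,-0.02,0.01],[0,0,-0.04],13],[[-0.47,-0.03,0.01],[0,0,-0.04],13],[[-0.47,-0.03,0.01],[0,0,-0.04],13],[[-0.47,-0.03,0.01],[0,0,-0.04],13]]
```

View pics/f3_scene.png

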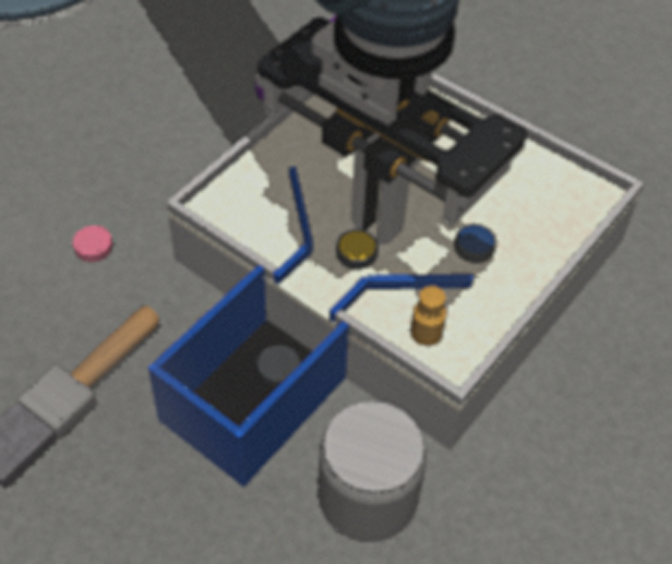

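>>> move_arm([
  [[-0.5,0,0],[0,0,-0.05],13],
  [[-0.5,-0.05,0],[0,0,-0.05],13],
  [[-0.5,-0.05,0],[0,0,-0.05],13],
  [[-0.5,-0.05,0],[0,0,-0.05],13],
  [[-0.5,-0.05,0],[0,0,-0.05],13],
  [[-0.5,0,0],[0,0,0],13],
  [[-0.5,0,0],[0,0,0],13],
  [[-0.5,0,0],[0,0,0],13],
])

```text
time: 12.88
tcp_pos: [0.5656, 0.0091, 0.0895]
orientation: [-0.0, 0.6, 0.8, -0.0]
contact_force: [-0.1, 0.4, -0.7]
grip_width: 0.0121
```

```bash
python3 look.py f4 scene;python3 p.py 27 0 .089 0 7
```

```text
scene yellow [326, 260, 16, 12, 144] [19.5  1.1]
scene blue [314, 226, 16, 42, 139] [  4.9 -33.9]
scene blue [391, 244, 14, 11, 118] [-81.5  67.2]
scene blue [338, 265, 59, 18, 265] [-10.3  48. ]
t 12.93 tray [-3.1 -0.2] z 0.0895 push -0.0 j6 -0.47 j1 -0.19 F [ 0.4 -0.8  0.1] dist mm 30.1 turn 0.0 w 12.2
[[[-0.43,0.0,0.01],[0,0,-0.0],13],[[-0.43,0.0,0.01],[0,0,-0.0],13],[[-0.43,0.0,0.01],[0,0,-0.0],13],[[-0.43,0.0,0.01],[0,0,-0.0],13],[[-0.43,0.0,0.01],[0,0,-0.0],13],[[-0.43,0.0,0.01],[0,0,-0.0],13],[[-0.43,0.0,0.01],[0,0,-0.0],13]]
```

>>> move_arm([
  [[-0.45,0,0],[0,0,0],13],
  [[-0.45,0,0],[0,0,0],13],
  [[-0.45,0,0],[0,0,0],13],
  [[-0.45,0,0],[0,0,0],13],
  [[-0.45,0,0],[0,0,0],13],
  [[-0.45,0,0],[0,0,0],13],
  [[-0.45,0,0],[0,0,0],13],
  [[0,0,0],[0,0,0],13],
])

```text
time: 13.6
tcp_pos: [0.5746, -0.0216, 0.0896]
orientation: [0.0, 0.6, 0.8, -0.0]
contact_force: [-0.4, -0.0, -0.7]
grip_width: 0.0121
```

>>> move_arm([
  [[0,0,0],[0,0,0],13],
  [[0,0,0],[0,0,0],13],
  [[0,0,0],[0,0,0],13],
])

```text
time: 13.85
tcp_pos: [0.5742, -0.0205, 0.0894]
orientation: [-0.0, 0.6, 0.8, -0.0]
contact_force: [-0.6, -0.1, 0.7]
grip_width: 0.012
```

```bash
python3 look.py f5 scene;python3 p.py 27 0 .089 0 2
```

```text
scene blue [391, 244, 14, 11, 118] [-81.6  67.1]
scene blue [338, 265, 18, 18, 84] [16.7 28.1]
scene blue [364, 265, 33, 5, 124] [-30.   65.3]
t 13.9 tray [26.9 -0.4] z 0.0894 push 0.0 j6 -0.52 j1 -0.23 F [ 0.4 -0.2  0. ] dist mm 0.6 turn -0.0 w 12.4
[[[-0.0,0.02,0.02],[0,0,0.0],13],[[-0.0,0.02,0.02],[0,0,0.0],13]]
```

View pics/f5_scene.png

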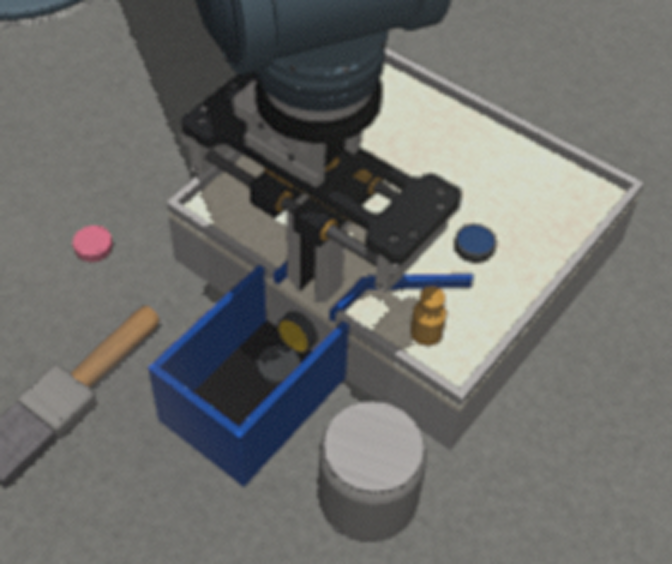

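Yellow dropped too and leans edge-on at (295,333), well below deck height. Retreating now, then over to blue.

>>> move_arm([
  [[1.0,0,0],[0,0,0],13],
  [[1.0,0,-1.5],[0,0,0],13],
  [[1.5,0,-2.0],[0,0,0],13],
  [[1.5,0,-1.5],[0,0,0],13],
  [[1.5,0,0],[0,0,0],13],
  [[1.5,0,0],[0,0,0],13],
])

```text
time: 14.4
tcp_pos: [0.5519, 0.0575, 0.1402]
orientation: [0.001, 0.6, 0.8, 0.001]
contact_force: [0.1, 0.6, -0.3]
grip_width: 0.0123
```

```bash
python3 look.py g1 scene;python3 p.py -100 98 .12 -58.7 9
```

```text
scene blue [314, 220, 16, 47, 145] [  0.4 -37.9]
scene blue [338, 264, 59, 19, 254] [-11.4  48.4]
t 14.45 tray [-56.6  -0.7] z 0.1391 push 0.1 j6 -0.38 j1 -0.1 F [-0.2  1.4 -1. ] dist mm 109.5 turn -58.8 w 12.1
[[[0.48,1.1,0.21],[0,0,1.31],13],[[0.6,1.04,0.21],[0,0,1.31],13],[[0.72,0.96,0.21],[0,0,1.31],13],[[0.82,0.87,0.21],[0,0,1.31],13],[[0.91,0.77,0.21],[0,0,1.31],13],[[1.0,0.67,0.21],[0,0,1.31],13],[[1.07,0.55,0.21],[0,0,1.31],13],[[1.12,0.42,0.21],[0,0,1.31],13],[[1.16,0.29,0.21],[0,0,1.31],13]]
```

View pics/g1_scene.png

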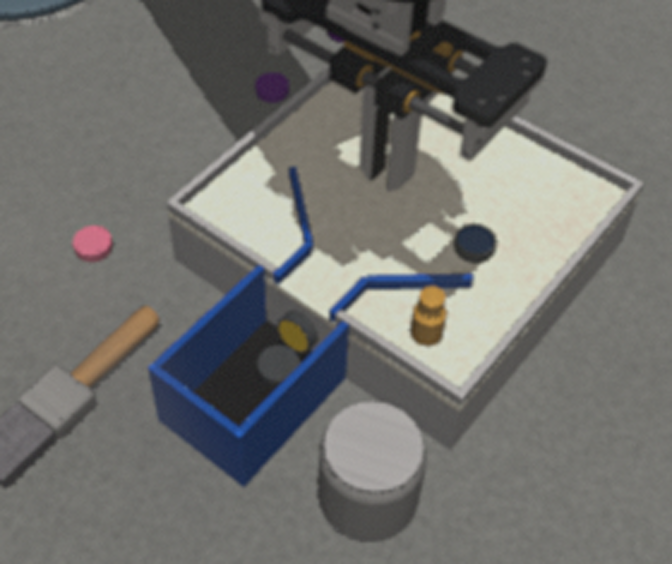

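>>> move_arm([
  [[0.5,1.1,0.2],[0,0,1.3],13],
  [[0.6,1.05,0.2],[0,0,1.3],13],
  [[0.7,0.95,0.2],[0,0,1.3],13],
  [[0.8,0.85,0.2],[0,0,1.3],13],
  [[0.9,0.75,0.2],[0,0,1.3],13],
  [[1.0,0.65,0.2],[0,0,1.3],13],
  [[1.05,0.55,0.2],[0,0,1.3],13],
  [[1.1,0.4,0.2],[0,0,1.3],13],
])

```text
time: 15.12
tcp_pos: [0.6241, 0.118, 0.1219]
orientation: [-0.0, 0.891, 0.454, -0.001]
contact_force: [-0.1, -0.5, -0.2]
grip_width: 0.0121
```

```bash
python3 p.py -100 98 .12 -58.7 2
```

```text
t 15.12 tray [-92.   86.3] z 0.1219 push -52.3 j6 0.64 j1 0.01 F [-0.1 -0.5 -0.2] dist mm 14.3 turn -6.4 w 12.1
[[[0.71,0.04,0.1],[0,0,0.64],13],[[0.71,0.0,0.1],[0,0,0.64],13]]
```

>>> move_arm([
  [[0.7,0,0],[0,0,0.65],13],
  [[0.7,0,0],[0,0,0.65],13],
  [[0,0,0],[0,0,0],13],
])

```text
time: 15.37
tcp_pos: [0.6327, 0.1294, 0.1221]
orientation: [-0.0, 0.914, 0.405, -0.001]
contact_force: [0.6, 0.2, 0.7]
grip_width: 0.0122
```

```bash
python3 look.py g2 wrist scene; python3 p.py -100 98.3 .089 -58.7 4
```

```text
wrist blue [309, 309, 26, 28, 553] [-79.  63.]
scene blue [314, 220, 16, 47, 147] [ -0.9 -39.1]
scene blue [338, 264, 59, 19, 253] [-12.2  49.1]
t 15.47 tray [-100.    97.1] z 0.1224 push -58.4 j6 0.76 j1 0.03 F [ 0.1 -0.5 -0.5] dist mm 33.4 turn -0.3 w 12.3
[[[0.03,0.02,0.83],[0,0,0.02],13],[[0.03,0.02,0.83],[0,0,0.02],13],[[0.03,0.02,0.83],[0,0,0.02],13],[[0.03,0.02,0.83],[0,0,0.02],13]]
```

View pics/g2_wrist.png

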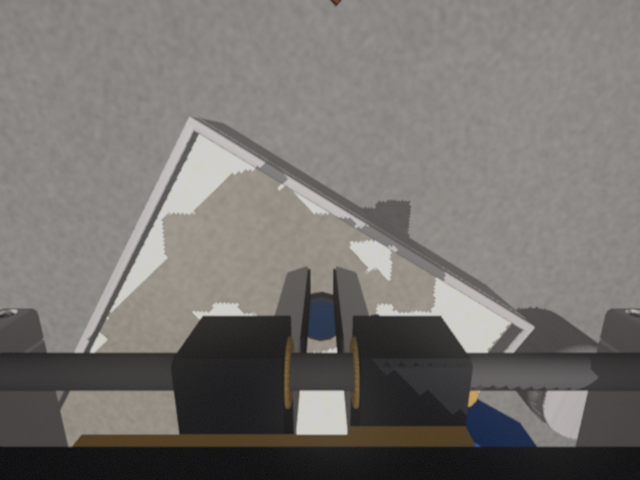

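View pics/g2_scene.png

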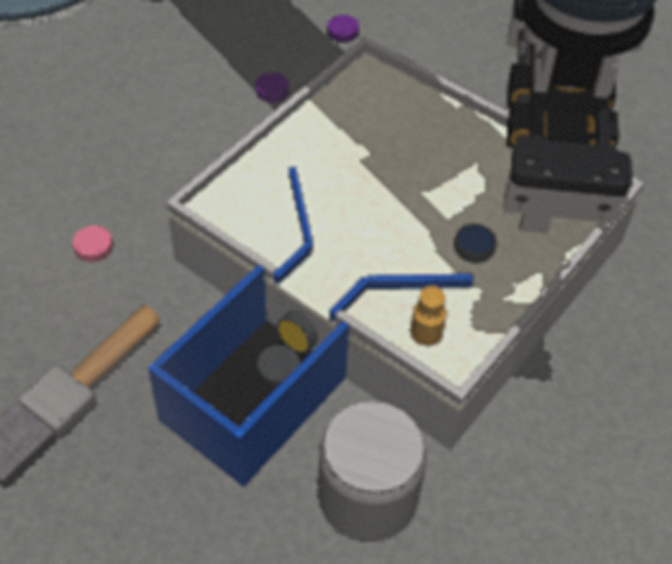

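Blue is centred between the fingers at (321,320). Lowering and pushing.

>>> move_arm([
  [[0.05,0,0.85],[0,0,0],13],
  [[0,0,0.85],[0,0,0],13],
  [[0,0,0.85],[0,0,0],13],
  [[0,0,0.75],[0,0,0],13],
  [[-0.6,0,0],[0,0,0],13],
  [[-0.6,0,0],[0,0,0],13],
  [[-0.5,0,0],[0,0,0],13],
  [[-0.5,0,0],[0,0,0],13],
])

```text
time: 16.13
tcp_pos: [0.6183, 0.112, 0.0909]
orientation: [0.0, 0.915, 0.405, 0.0]
contact_force: [-0.8, -0.6, -0.2]
grip_width: 0.0124
```

>>> move_arm([
  [[-0.5,0,0],[0,0,0],13],
  [[-0.5,0,0],[0,0,0],13],
  [[-0.5,0,0],[0,0,0],13],
  [[-0.5,0,0],[0,0,0],13],
  [[-0.5,0,0],[0,0,0],13],
  [[-0.5,0,0],[0,0,0],13],
  [[-0.5,0,0],[0,0,0],13],
  [[-0.5,0,0],[0,0,0],13],
])

```text
time: 16.8
tcp_pos: [0.5914, 0.0826, 0.0907]
orientation: [0.0, 0.914, 0.405, 0.0]
contact_force: [0.5, 0.9, 1.1]
grip_width: 0.0123
```

```bash
python3 look.py g3 wrist scene; python3 p.py -52 19.6 .089 -58.7 7
```

```text
wrist blue [386, 260, 16, 56, 571] [-32.6  63.8]
wrist blue [308, 304, 28, 42, 955] [-54.   24.2]
wrist blue [304, 422, 42, 12, 246] [-12.6 -31.9]
scene blue [314, 220, 16, 47, 148] [ -0.8 -39. ]
scene blue [338, 264, 58, 19, 259] [-11.2  48.4]
t 16.9 tray [-67.1  44.5] z 0.0904 push -58.5 j6 0.69 j1 -0.05 F [0.7 0.4 0.1] dist mm 29.1 turn -0.2 w 12.0
[[[-0.42,-0.0,0.02],[0,0,0.0],13],[[-0.42,-0.0,0.02],[0,0,0.0],13],[[-0.42,-0.0,0.02],[0,0,0.0],13],[[-0.42,-0.0,0.02],[0,0,0.0],13],[[-0.42,-0.0,0.02],[0,0,0.0],13],[[-0.42,-0.0,0.02],[0,0,0.0],13],[[-0.42,-0.0,0.02],[0,0,0.0],13]]
```

View pics/g3_wrist.png

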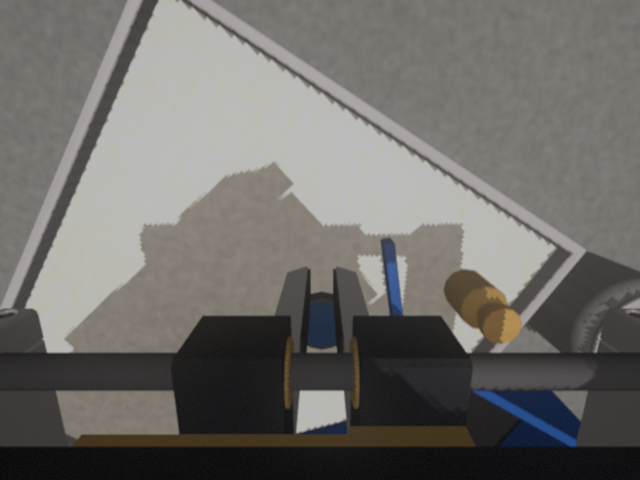

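>>> move_arm([
  [[-0.4,0,0],[0,0,0],13],
  [[-0.4,0,0.05],[0,0,0],13],
  [[-0.4,0,0.05],[0,0,0],13],
  [[-0.4,0,0],[0,0,0],13],
  [[-0.4,0,0],[0,0,0],13],
  [[-0.4,0,0],[0,0,0],13],
  [[-0.4,0,0],[0,0,0],13],
  [[0,0,0],[0,0,0],13],
])

```text
time: 17.57
tcp_pos: [0.5721, 0.0617, 0.0893]
orientation: [-0.0, 0.915, 0.404, -0.0]
contact_force: [-0.0, 0.0, 0.3]
grip_width: 0.0121
```

```bash
python3 look.py g4 wrist scene; python3 p.py -52 19.6 .089 -58.7 2
```

```text
wrist blue [388, 188, 15, 53, 520] [-40.6  73.6]
wrist blue [396, 255, 15, 61, 606] [-14.4  42.9]
wrist blue [308, 306, 28, 42, 997] [-39.1  -0.3]
wrist blue [298, 391, 47, 25, 790] [-14.9 -41.8]
scene blue [314, 220, 16, 47, 155] [ -1.2 -38.9]
scene blue [338, 265, 59, 18, 252] [-11.   48.4]
t 17.67 tray [-52.8  20.9] z 0.0892 push -58.5 j6 0.65 j1 -0.09 F [-0.4  0.1  0.1] dist mm 1.5 turn -0.2 w 12.1
[[[-0.07,-0.0,0.01],[0,0,0.02],13],[[-0.07,-0.0,0.01],[0,0,0.02],13]]
```

View pics/g4_scene.png

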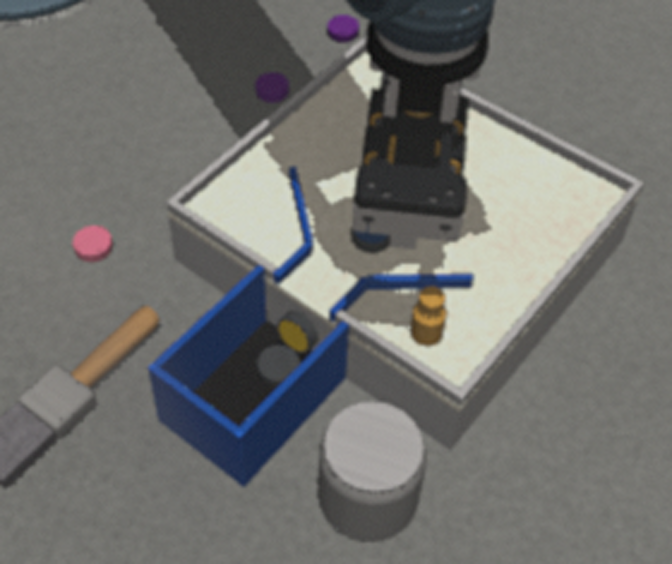

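>>> move_arm([
  [[0.8,0,0],[0,0,0],13],
  [[0.8,0,0],[0,0,0],13],
  [[0,0,-1.5],[0,0,0],13],
  [[0,0,-1.5],[0,0,0],13],
])

```text
time: 18.0
tcp_pos: [0.5832, 0.075, 0.1187]
orientation: [-0.001, 0.914, 0.405, -0.001]
contact_force: [0.6, -1.1, 0.6]
grip_width: 0.0121
```

```bash
python3 look.py g5 wrist scene;python3 p.py -75 0 .118 0 9
```

```text
wrist blue [379, 212, 11, 17, 136] [-45.9  80. ]
wrist blue [383, 245, 16, 71, 624] [-20.6  50.3]
wrist blue [308, 311, 28, 36, 830] [-39.5  -1.1]
wrist blue [299, 390, 45, 16, 416] [-15.6 -46.1]
scene blue [314, 220, 16, 47, 150] [ -0.9 -39. ]
scene blue [338, 265, 59, 18, 255] [-11.2  48.4]
t 18.1 tray [-61.2  37.4] z 0.1219 push -58.5 j6 0.67 j1 -0.07 F [-0.5 -0.2 -0.1] dist mm 40.0 turn 58.5 w 12.5
[[[-0.27,-0.35,0.04],[0,0,-1.3],13],[[-0.23,-0.38,0.04],[0,0,-1.3],13],[[-0.19,-0.4,0.04],[0,0,-1.3],13],[[-0.14,-0.42,0.04],[0,0,-1.3],13],[[-0.09,-0.43,0.04],[0,0,-1.3],13],[[-0.04,-0.44,0.04],[0,0,-1.3],13],[[0.01,-0.44,0.04],[0,0,-1.3],13],[[0.06,-0.44,0.04],[0,0,-1.3],13],[[0.11,-0.43,0.04],[0,0,-1.3],13]]
```

Blue is at tray (-39.5, -0.5). Turning back to the lane heading.

>>> move_arm([
  [[-0.3,-0.35,0],[0,0,-1.3],13],
  [[-0.25,-0.4,0],[0,0,-1.3],13],
  [[-0.2,-0.4,0],[0,0,-1.3],13],
  [[-0.15,-0.4,0],[0,0,-1.3],13],
  [[-0.1,-0.45,0],[0,0,-1.3],13],
  [[-0.05,-0.45,0],[0,0,-1.3],13],
  [[0,-0.45,0],[0,0,-1.3],13],
  [[0.05,-0.45,0],[0,0,-1.3],13],
])

```text
time: 18.77
tcp_pos: [0.5469, 0.0763, 0.1185]
orientation: [-0.0, 0.642, 0.766, -0.0]
contact_force: [0.7, 0.0, -0.2]
grip_width: 0.0122
```

```bash
python3 p.py -75 -0.5 .118 0 2
```

```text
t 18.77 tray [-73.6   0.5] z 0.1185 push -6.2 j6 -0.24 j1 -0.07 F [ 0.7  0.  -0.2] dist mm 1.8 turn 6.2 w 12.2
[[[0.06,-0.06,0.02],[0,0,-0.62],13],[[0.07,-0.05,0.02],[0,0,-0.62],13]]
```

>>> move_arm([
  [[0.1,-0.05,0],[0,0,-0.6],13],
  [[0.05,-0.05,0],[0,0,-0.6],13],
  [[0,0,0],[0,0,0],13],
])

```text
time: 19.02
tcp_pos: [0.5457, 0.0776, 0.1186]
orientation: [-0.0, 0.603, 0.798, -0.0]
contact_force: [0.6, 0.1, 0.6]
grip_width: 0.0122
```

```bash
python3 look.py h1 wrist scene; python3 p.py -75 -0.5 .089 0 3
```

```text
wrist blue [437, 303, 20, 16, 132] [-45.2  79.3]
wrist blue [309, 304, 27, 34, 526] [-36.   -0.8]
wrist blue [187, 306, 18, 14, 116] [-45.1 -81.1]
scene blue [314, 220, 16, 47, 150] [ -1.4 -39.5]
scene blue [338, 264, 59, 19, 256] [-12.1  49. ]
t 19.12 tray [-75.   -0.2] z 0.1188 push -0.6 j6 -0.34 j1 -0.06 F [-0.2 -0.3  0.2] dist mm 29.8 turn 0.6 w 12.5
[[[-0.0,-0.01,0.99],[0,0,-0.04],13],[[-0.0,-0.01,0.99],[0,0,-0.04],13],[[-0.0,-0.01,0.99],[0,0,-0.04],13]]
```

View pics/h1_wrist.png

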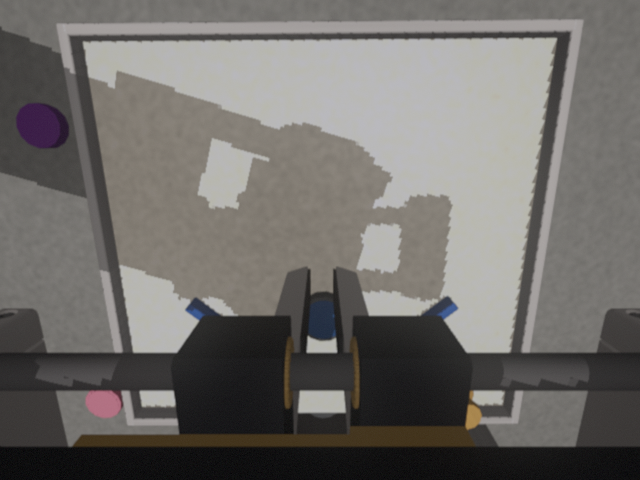

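Aligned, with blue centred at (322,318). Lowering and pushing.

>>> move_arm([
  [[0,0,1.0],[0,0,-0.1],13],
  [[0,0,1.0],[0,0,0],13],
  [[0,0,0.95],[0,0,0],13],
  [[-0.5,0,0],[0,0,0],13],
  [[-0.5,0,0],[0,0,0],13],
  [[-0.5,0,0],[0,0,0],13],
  [[-0.5,0,0],[0,0,0],13],
  [[-0.5,0,0],[0,0,0],13],
])

```text
time: 19.78
tcp_pos: [0.5535, 0.0525, 0.0904]
orientation: [0.0, 0.6, 0.8, 0.0]
contact_force: [0.5, 0.0, -1.3]
grip_width: 0.0122
```

```bash
python3 p.py -10 0 .089 0 8; python3 look.py h2 scene
```

```text
t 19.78 tray [-48.9   0.2] z 0.0904 push -0.0 j6 -0.39 j1 -0.11 F [ 0.5  0.  -1.3] dist mm 38.9 turn 0.0 w 12.2
[[[-0.49,-0.0,0.02],[0,0,-0.0],13],[[-0.49,-0.0,0.02],[0,0,-0.0],13],[[-0.49,-0.0,0.02],[0,0,-0.0],13],[[-0.49,-0.0,0.02],[0,0,-0.0],13],[[-0.49,-0.0,0.02],[0,0,-0.0],13],[[-0.49,-0.0,0.02],[0,0,-0.0],13],[[-0.49,-0.0,0.02],[0,0,-0.0],13],[[-0.49,-0.0,0.02],[0,0,-0.0],13]]
scene blue [314, 220, 16, 47, 149] [  0.2 -38.1]
scene blue [344, 245, 13, 11, 65] [-25.7   1.9]
scene blue [338, 264, 59, 19, 253] [-11.1  48.2]
```

>>> move_arm([
  [[-0.5,0,0],[0,0,0],13],
  [[-0.5,0,0],[0,0,0],13],
  [[-0.5,0,0],[0,0,0],13],
  [[-0.5,0,0],[0,0,0],13],
  [[-0.5,0,0],[0,0,0],13],
  [[-0.4,0,0],[0,0,0],13],
  [[-0.4,0,0],[0,0,0],13],
  [[-0.4,0,0],[0,0,0],13],
])

```text
time: 20.5
tcp_pos: [0.5634, 0.0174, 0.09]
orientation: [-0.0, 0.6, 0.8, 0.0]
contact_force: [-0.4, 0.7, 0.3]
grip_width: 0.0124
```

```bash
python3 p.py 27 0 .089 0 8; python3 look.py h3 scene
```

```text
t 20.5 tray [-12.4  -0.1] z 0.09 push -0.0 j6 -0.45 j1 -0.17 F [-0.4  0.7  0.3] dist mm 39.4 turn 0.0 w 12.4
[[[-0.49,0.0,0.01],[0,0,-0.0],13],[[-0.49,0.0,0.01],[0,0,-0.0],13],[[-0.49,0.0,0.01],[0,0,-0.0],13],[[-0.49,0.0,0.01],[0,0,-0.0],13],[[-0.49,0.0,0.01],[0,0,-0.0],13],[[-0.49,0.0,0.01],[0,0,-0.0],13],[[-0.49,0.0,0.01],[0,0,-0.0],13],[[-0.49,0.0,0.01],[0,0,-0.0],13]]
scene blue [314, 221, 16, 46, 154] [  0.3 -37.9]
scene blue [330, 257, 14, 12, 126] [10.5  1. ]
scene blue [338, 265, 59, 18, 261] [-10.8  48.3]
```

View pics/h3_scene.png

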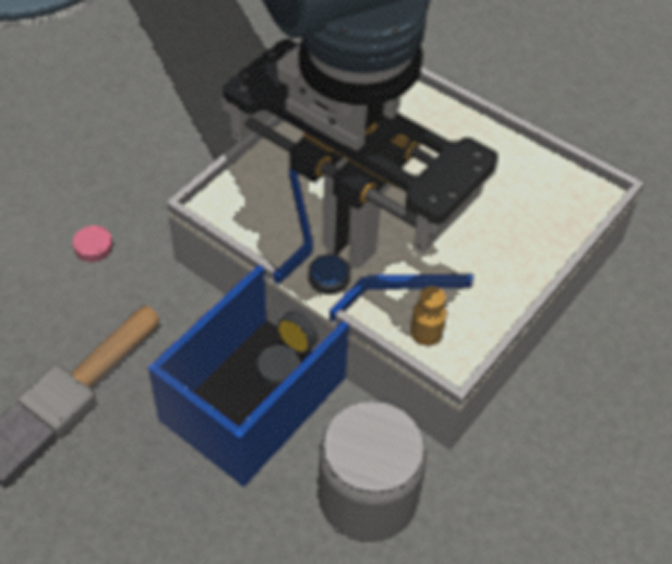

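>>> move_arm([
  [[-0.4,0,0],[0,0,0],13],
  [[-0.5,0,0],[0,0,0],13],
  [[-0.5,0,0],[0,0,0],13],
  [[-0.5,0,0],[0,0,0],13],
  [[-0.6,0,0],[0,0,0],13],
  [[-0.7,0,0],[0,0,0],13],
  [[-0.7,0,0],[0,0,0],13],
  [[0,0,0],[0,0,0],13],
])

```text
time: 21.22
tcp_pos: [0.5748, -0.0213, 0.09]
orientation: [0.0, 0.601, 0.8, -0.0]
contact_force: [0.3, 0.5, 0.3]
grip_width: 0.0122
```

>>> move_arm([
  [[0,0,0],[0,0,0],13],
  [[0,0,0],[0,0,0],13],
  [[0,0,0],[0,0,0],13],
])

```text
time: 21.47
tcp_pos: [0.5741, -0.0196, 0.0899]
orientation: [-0.0, 0.6, 0.8, -0.0]
contact_force: [-0.1, 0.6, -0.4]
grip_width: 0.012
```

```bash
python3 p.py 27 0 .089 0 2; python3 look.py h4 scene
```

```text
t 21.47 tray [26.1 -0.2] z 0.0899 push -0.0 j6 -0.51 j1 -0.23 F [-0.1  0.6 -0.4] dist mm 1.3 turn 0.0 w 12.0
[[[-0.04,0.01,0.04],[0,0,-0.0],13],[[-0.04,0.01,0.04],[0,0,-0.0],13]]
scene blue [338, 265, 18, 18, 84] [16.7 28.1]
scene blue [364, 265, 33, 5, 123] [-30.   65.3]
```

View pics/h4_scene.png

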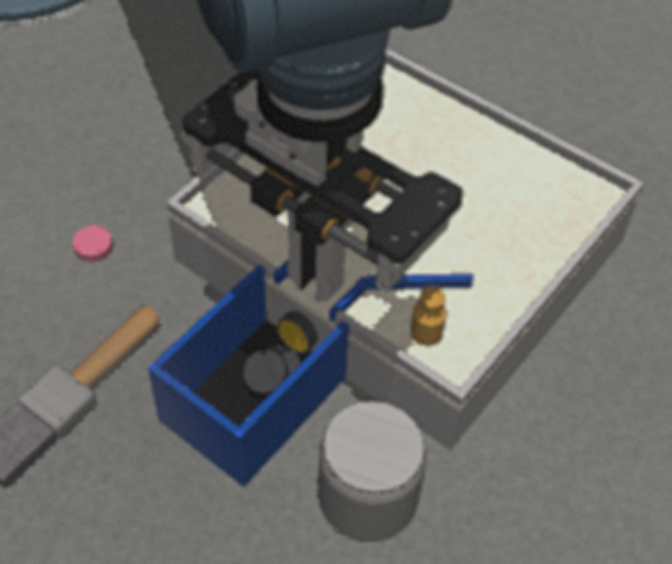

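All three are in the slot. I'll lift clear and verify from above.

>>> move_arm([
  [[1.0,0,0],[0,0,0],13],
  [[1.5,0,-1.5],[0,0,0],13],
  [[2.0,0,-3.0],[0,0,0],13],
  [[3.0,0,-3.0],[0,0,0],13],
  [[3.0,0,-2.0],[0,0,0],13],
  [[3.0,0,0],[0,0,0],13],
  [[3.0,0,0],[0,0,0],13],
  [[3.0,0,0],[0,0,0],13],
])

```text
time: 22.18
tcp_pos: [0.519, 0.169, 0.1852]
orientation: [0.0, 0.6, 0.8, 0.0]
contact_force: [1.3, 0.1, 0.4]
grip_width: 0.0126
```

>>> move_arm([
  [[0,3,0],[0,0,0],13],
  [[0,3,0],[0,0,0],13],
  [[0,2,0],[0,0,0],13],
  [[0,0,0],[0,0,0],13],
  [[0,0,0],[0,0,0],13],
  [[0,0,0],[0,0,0],13],
])

```text
time: 22.68
tcp_pos: [0.5954, 0.1895, 0.184]
orientation: [-0.001, 0.6, 0.8, -0.001]
contact_force: [0.7, -0.2, -0.3]
grip_width: 0.0123
```

```bash
python3 look.py i1 top scene
python3 - <<'E'
from p import *
for n in('red_disc','weight','tin','brush'):
    for d in robot.regions_of('top',n)[:6]:
        m=cv2.moments(d['region'].astype('uint8'),True);c=[m['m10']/m['m00'],m['m01']/m['m00']]
        print(n,round(d['confidence'],2),np.round(c,1),w2t(px2w('top',c,.02)[0]).round(1))
st=robot.sense();print(st['time'],st['contact_force'],st['tcp_pos'])
E
```

```text
top yellow [270, 152, 13, 11, 92] [ 5.8 92.4]
scene blue [314, 220, 16, 47, 147] [ -0.9 -39.1]
scene blue [338, 265, 59, 18, 243] [-11.3  48.3]
red_disc 0.8 [234.7 357.4] [-160.4 -201.3]
red_disc 0.8 [364.6 310.4] [  72.  -194.2]
red_disc 0.56 [172.9 378.3] [-267.7 -202.4]
weight 0.79 [276.5 160.2] [ 6.8 98.3]
tin 0.77 [329.2 131.8] [109.8 119.1]
brush 0.61 [413.  238.9] [ 190.2 -103.7]
22.9833 [-0.45965166  0.09593044  0.38380243] [0.59621274 0.18913668 0.18460948]
```

View pics/i1_top.png

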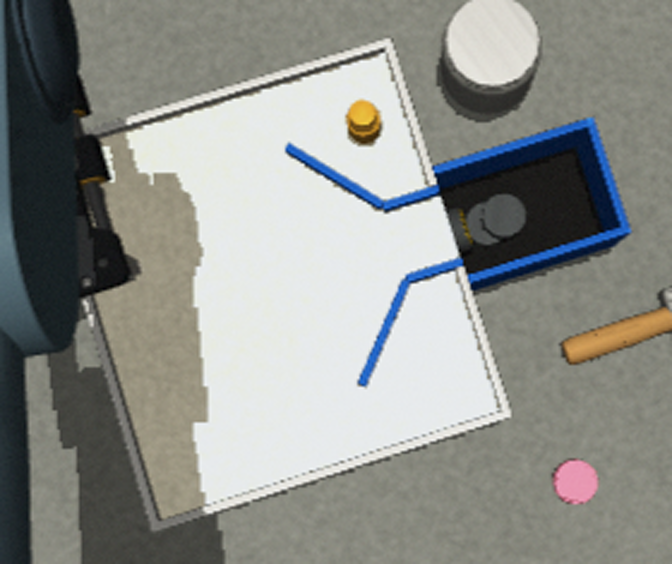

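View pics/i1_scene.png

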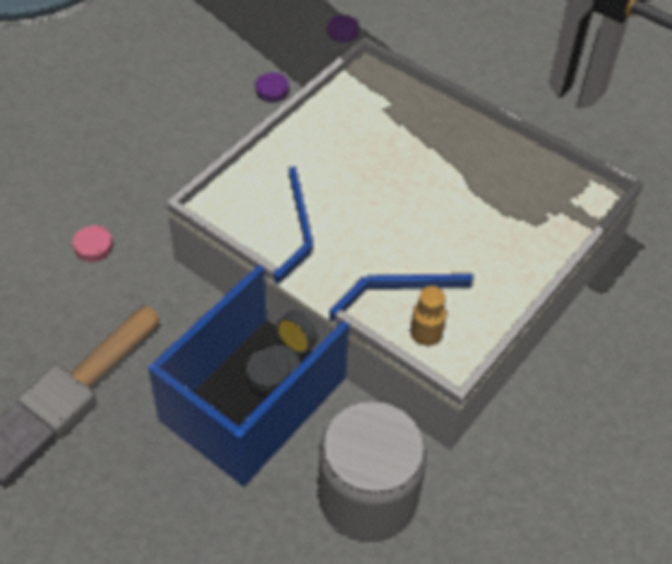

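The pictures show the deck empty and red (underside up), blue (on red) and yellow (leaning on the front wall) all in the slot. The weight, tin and brush are within a pixel of where they started. Handing in.

```bash
python3 -c "
from station import robot
print(robot.sense()['time']);print(robot.sign_off())"
```

```text
22.9833
the job is handed in; nothing more can be done
None
```

I pushed red, then yellow, then blue across the tray and through the gate with two nearly closed fingertips. All three dropped into the slot, one at a time and in that order. I handed in at about 23 s of the 72 s allowed. No verdict came back, so what follows is from my own checks.

- **Discs:** The last top and scene pictures show the deck empty and all three discs in the slot. Red lies underside up with blue on top of it. Yellow leans nearly upright against the slot's front wall, and the deck edge partly hides it from above. I judged it to be well below deck height from the scene picture and the sizes given, not from a direct height measurement.
- **At rest:** Yellow stayed in the same place in several pictures. I did not measure disc speeds.
- **Bystanders:** The weight, tin and brush were found within about 1 pixel (2 mm or less) of where they started.
- **Robot:** The arm was standing clear with no contact force beyond sensor noise, and readings stayed under about 3 N throughout.
- **Disagreements:** The discs' positions from the top and scene cameras differed by 1–2 mm, which is within the calibration. The networks also reported the pink and purple discs as `red_disc`, and I left those alone.

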